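# Load a gas-tight reagent box, shut it and leak-check its lid joint

### The arm

A 6-joint arm with a two-finger parallel gripper is mounted at the origin on a cart in front of the work surface, level with it; the furniture and walls round the work are solid. World frame = base frame: x ahead of the robot, y to its left, z up, the work surface at z = 0. Lengths are in mm, angles in rad, forces in N, time in s.
With the tool pointing down it reaches from about 275 to 1000 mm from the base axis. Payload 8.4 kg.
Tool frame: the origin (TCP) lies on the centre line of the jaws, within the pads' length; the fingertips stand 25 mm ahead of it and the grasp point (between the pads) lies 6 mm ahead of it; z points along the fingers, x is the direction in which the jaws open and shut, and the axes are right-handed (so a half turn about z gives the same grasp; the last joint's range is limited). The gripper opens to 85 mm and grips with 20 to 120 N. Pads are 22 mm wide; open, the fingers measure 114 mm over their backs; the gripper's body (76 mm by 85 mm) begins 54 mm behind the grasp point. The pads swing forward as they close: fully open they stand 13 mm farther back than shut.
Start: joints at [-1.222, 0.353, 1.633, -0, 1.155, -0.002], TCP at [214.779, -586.939, 256.281] pointing down, gripper open.
Joint ranges: [-2.63, 2.63], [-0.92, 2.1], [0.06, 2.66], [-1.3, 4.44], [0, 2.69], [-3.02, 3.02]. Speed limits (rad/s): [2.22, 2.22, 2.79, 3.14, 3.14, 3.14].

### API

Orientations are given as [roll, pitch, yaw] about the fixed x, y, z axes, in that order (R = Rz(yaw) Ry(pitch) Rx(roll)).
In Python, from rig import r gives the robot as it stands. The module is installed in compiled form; this text tells all that it offers.
- The arm moves only by the tool jog_arm, never from a script. Its argument "deltas" is a list of rows, each an object with "gripper": the gripper command: -1 is fully open, 1 is shut, values between are in proportion; "translation": the shift along the world's x, y, z in units of 10 cm (1.0 is 10 cm), a list of three; "dr": the turn, a rotation vector about the world's x, y, z in units of pi/2 rad (1.0 is pi/2 rad), a list of three. In form: [{"gripper": gripper, "translation": [x, y, z], "dr": [wx, wy, wz]}, ...]. A call has 1 to 12 rows; each row shifts and turns the commanded pose from where the row before left it; what a row does not reach is not made up. A row lasts 1/12 s, in which the tool goes at most 41.7 mm and 7.16 degrees, less where a joint would pass 70% of its speed; a pose out of reach is approached as far as the arm can. A call with a number of a shift or a turn outside -1 to 1 is refused whole. A call with a gripper value outside its range is refused whole. The fingers move at their own pace and stop on an object; "squeeze" is the grip in N (left out, the last holds). Time passes only in rows, so rows that do not move let the fingers close. It gives the time, the measured TCP pose, the force and the opening at its end, in the units of the state.
- r.sense(): the state, without advancing time (a new reading comes with each control period).
- r.grab_frame(name): name is "side" or "top"; returns the picture (480x640x3 uint8, blue, green, red); there is no depth.
- r.calibration(name): a dict with "mtx" (3x3 intrinsics, pixels), "world_from_camera" (4x4, takes a point from camera to world coordinates). Camera axes: x right, y down, z forward; pixel columns grow to the right and rows downward; lengths in mm; the calibration is good to about 2 mm. A picture is of the moment at which its call begins. calibration takes no time and is no camera call.
- r.sign_off(): hands the job in, once; it reports no verdict.
The state is a dict: "clock": time; "qpos": joint angles; "qvel": joint speeds; "joint_efforts": joint torques, N m; "eef_pos": TCP position; "tcp_rot": TCP orientation; "contact_force": force on the tool from outside, world axes, zero at the start; "wrist_torque": the same for the moment, N m; "opening": opening from 0.0 (shut) to 1.0 (fully open).
Only numpy, scipy, OpenCV 4.12 (cv2) and the standard library are available. Lean on these libraries where they do the work, as an engineer would, in place of code of your own. Each camera call takes 0.05 s, during which the arm holds its last target. There are 200 camera calls.

### The job

Put every stain dropper bottle that is out on the bench into a hole of its own in the clear gas box, standing upright with its label turned to the reader bar on the box's back wall; then shut the lid and turn its lock knob clockwise to the stop. Now take the leak detector pen from its stand and check the lid joint: with the pen upright and its tip down in the groove between lid and rim, without pressing, draw it slowly (about 2.5 cm a second) from the hinge end of the left side along the left side, the front and the right side to the other hinge end, left and right as seen from the robot. Finally put the pen back in its stand and leave the other things on the bench alone.

Things in the scene. Friction and masses are not known exactly. Their poses are not given: they have to be found in the camera images.
- gas_box: Fixed clear-walled box, 134 (x) x 264 (y) x 108 mm. Origin: centre of underside; x to its back (hinges), y to its left. Inside x -46..46, y -110..110 mm, open above. Floor 8 mm up; on it a grey plate 14 mm thick with three holes 37 mm wide (one per bottle) at x = -8, y = 65, 0, -65 mm. Black reader bar with three windows on the back wall: x 34..46, z 24..56 mm. Flat top, see seam_0
- seam_0 (a point): Start of the lid joint, back end of the left side, box frame (50, 122, 108) mm, level with the rim's top. The shut lid lies level with the box's rim (6 mm wide; left, front, right); between them is a groove 8 mm wide, 6 mm deep with a flat floor, its middle line straight from seam_0 to seam_2, seam_4, seam_6
- seam_2 (a point): Front left corner of the lid joint, box frame (-58, 122, 108) mm, on the groove's middle line, level with the rim's top
- seam_4 (a point): Front right corner of the lid joint, box frame (-58, -122, 108) mm, on the groove's middle line, level with the rim's top
- seam_6 (a point): End of the lid joint, back end of the right side, box frame (50, -122, 108) mm, on the groove's middle line, level with the rim's top
- lid (a joint): Lid angle, rad: 0 shut, 1.85 fully open (leaning 16 degrees back past upright). Hinge along y at the top of the box's back edge. A friction hinge: the lid stays at any angle; 3 to 5 N at its front edge moves it. Clear panel 120 x 236 x 6 mm
- lid_hinge (a point): Middle of the hinge axis, box frame (71, 0, 109.5) mm
- lid_edge (a point): Middle of the lid's free (front) edge, 125 mm from the hinge axis, half way through the lid's thickness; turns with the lid. The panel lies 1.5 to 7.5 mm below (shut) the plane through the hinge axis
- lock (a joint): Lock knob on the outside of the lid, rad: 0 open (its bar points along the box's x), 1.57 locked, at its stop, after a quarter turn clockwise seen from above. Friction 0.06 N m
- lock_grip (a point): On the lock knob's axis (box frame x = 18 mm, y = 0 when shut), at the height to grip, 37 mm above the lid when shut: bar 42 x 14 mm, 32 mm high, its top 7 mm above this point; round base of 34 mm radius on the lid
- bottle_a: Stain dropper bottle (black dropper cap), may be absent. 32 mm wide, 90 mm high, 0.07 kg; round body up to 58 mm, above it the dropper cap, 20 mm wide, 50 to 90 mm up, by which it can be gripped. Origin: centre of the underside, z up; -x points to the middle of the paper label on one side of the body
- bottle_b: Stain dropper bottle (red dropper cap), may be absent. 32 mm wide, 90 mm high, 0.07 kg; round body up to 58 mm, above it the dropper cap, 20 mm wide, 50 to 90 mm up, by which it can be gripped. Origin: centre of the underside, z up; -x points to the middle of the paper label on one side of the body
- bottle_c: Stain dropper bottle (black dropper cap), may be absent. 32 mm wide, 90 mm high, 0.07 kg; round body up to 58 mm, above it the dropper cap, 20 mm wide, 50 to 90 mm up, by which it can be gripped. Origin: centre of the underside, z up; -x points to the middle of the paper label on one side of the body
- bottle_a_label (a point): Middle of the label of bottle_a, 16 mm from the bottle's axis, 25 mm up
- bottle_b_label (a point): Middle of the label of bottle_b, 16 mm from the bottle's axis, 25 mm up
- bottle_c_label (a point): Middle of the label of bottle_c, 16 mm from the bottle's axis, 25 mm up
- pen: Leak detector pen, upright in its stand, 185 mm long, 0.09 kg. Origin: the tip; z along the pen to its other end. Steel probe 3 mm thick up to z = 30 mm, black nose to 55 mm, then a square white grip 22 x 22 mm, z = 55 to 180 mm, its sides along the pen's x and y
- stand: Charging stand of the pen, loose, 0.6 kg: foot 90 x 90 x 12 mm, square tower 41 mm wide, top at z = 120 mm, with a square well 27 x 27 mm from above, sides along x and y. Origin: centre of the underside. Pen fully home: grip 48 mm deep in the well, resting on its ledge, tip 17 mm above the underside
- forceps: Steel forceps, 134 mm; bystander, leave alone
- loop_hand: Inoculating loop with black handle, 182 mm; bystander, leave alone
- marker: Marker pen, 102 mm; bystander, leave alone
- dish_0: Petri dish, 94 mm wide, 19 mm high, lower of two; bystander, leave alone
- dish_1: Petri dish, upper of two; bystander, leave alone
- matchbox: Matchbox, 36 x 51 x 15 mm; bystander, leave alone

How it is judged (in metres and radians):
On the way, in this order (a step that is already met when the one before it is completed fails the run):
1. every dropper bottle stands in a nest with its label to the reader bar ((y of bottle_a in the frame of gas_box between 0.059 and 0.071 m or y of bottle_a in the frame of gas_box between -0.006 and 0.006 m or y of bottle_a in the frame of gas_box between -0.071 and -0.059 m) and x of bottle_a in the frame of gas_box between -0.014 and -0.002 m and z of each of bottle_a, bottle_b, bottle_c in the frame of gas_box below 0.013 m and angle between each of bottle_a, bottle_b, bottle_c's own z axis and vertical below 0.12 rad and angle between the x axis of each of bottle_a, bottle_b, bottle_c and the x axis of gas_box, either way round below 0.3 rad and x of each of bottle_a_label, bottle_b_label, bottle_c_label in the frame of gas_box above 0.001 m and (y of bottle_b in the frame of gas_box between 0.059 and 0.071 m or y of bottle_b in the frame of gas_box between -0.006 and 0.006 m or y of bottle_b in the frame of gas_box between -0.071 and -0.059 m) and x of bottle_b in the frame of gas_box between -0.014 and -0.002 m and (y of bottle_c in the frame of gas_box between 0.059 and 0.071 m or y of bottle_c in the frame of gas_box between -0.006 and 0.006 m or y of bottle_c in the frame of gas_box between -0.071 and -0.059 m) and x of bottle_c in the frame of gas_box between -0.014 and -0.002 m), for 0.2 s.
2. the lid is shut, the lock knob not yet turned (value of joint lid below 0.03 rad and value of joint lock below 0.5 rad), for 0.2 s.
3. the lid is locked (value of joint lid below 0.03 rad and value of joint lock above 1.35 rad), for 0.2 s.
4. the held pen's tip is in the groove at the back end of the left side, moving slower than 5 cm/s (x of pen in the frame of gas_box between 0.043 and 0.057 m and y of pen in the frame of gas_box between 0.115 and 0.129 m and z of pen in the frame of gas_box below 0.108 m and linear speed of pen below 0.05 m/s and contact force between pen and the fingers above 1 N), for 0.15 s.
5. the held pen's tip is in the groove half way along the left side, moving slower than 5 cm/s (x of pen in the frame of gas_box between -0.007 and 0.007 m and y of pen in the frame of gas_box between 0.115 and 0.129 m and z of pen in the frame of gas_box below 0.108 m and linear speed of pen below 0.05 m/s and contact force between pen and the fingers above 1 N), for 0.15 s.
6. the held pen's tip is in the groove at the front left corner, moving slower than 5 cm/s (x of pen in the frame of gas_box between -0.065 and -0.051 m and y of pen in the frame of gas_box between 0.115 and 0.129 m and z of pen in the frame of gas_box below 0.108 m and linear speed of pen below 0.05 m/s and contact force between pen and the fingers above 1 N), for 0.15 s.
7. the held pen's tip is in the groove at the middle of the front, moving slower than 5 cm/s (x of pen in the frame of gas_box between -0.065 and -0.051 m and y of pen in the frame of gas_box between -0.007 and 0.007 m and z of pen in the frame of gas_box below 0.108 m and linear speed of pen below 0.05 m/s and contact force between pen and the fingers above 1 N), for 0.15 s.
8. the held pen's tip is in the groove at the front right corner, moving slower than 5 cm/s (x of pen in the frame of gas_box between -0.065 and -0.051 m and y of pen in the frame of gas_box between -0.129 and -0.115 m and z of pen in the frame of gas_box below 0.108 m and linear speed of pen below 0.05 m/s and contact force between pen and the fingers above 1 N), for 0.15 s.
9. the held pen's tip is in the groove half way along the right side, moving slower than 5 cm/s (x of pen in the frame of gas_box between -0.007 and 0.007 m and y of pen in the frame of gas_box between -0.129 and -0.115 m and z of pen in the frame of gas_box below 0.108 m and linear speed of pen below 0.05 m/s and contact force between pen and the fingers above 1 N), for 0.15 s.
10. the held pen's tip is in the groove at the back end of the right side, moving slower than 5 cm/s (x of pen in the frame of gas_box between 0.043 and 0.057 m and y of pen in the frame of gas_box between -0.129 and -0.115 m and z of pen in the frame of gas_box below 0.108 m and linear speed of pen below 0.05 m/s and contact force between pen and the fingers above 1 N), for 0.15 s.
At the end, for the whole second after the job is handed in: Every bottle present stands in a nest (within 6 mm of its middle, resting on the floor within 5 mm, tilted less than 0.12 rad) with its label facing the reader bar within 0.3 rad; the lid is shut (under 0.03 rad) and locked (over 1.35 rad); the pen stands fully home in its upright stand, at rest (all of step 1 and all of step 3 and horizontal distance between pen and stand below 0.008 m and z of pen in the frame of stand between 0.01 and 0.022 m and angle between pen's own z axis and vertical below 0.15 rad and angle between stand's own z axis and vertical below 0.05 rad and linear speed of pen below 0.02 m/s); the robot touches nothing.
It fails at once if a bystander is moved by more than 4 cm (distance of any of forceps, loop_hand, marker, dish_0, dish_1, matchbox from where it was at the start of the episode above 0.04 m).
It fails at once if the pen is pressed on the box with more than 25 N (contact force between pen and gas_box above 25 N).
It fails at once if the pen is swept through the groove faster than 8 cm/s (z of pen in the frame of gas_box below 0.107 m and linear speed of pen above 0.08 m/s and x of pen in the frame of gas_box between -0.062 and 0.062 m and y of pen in the frame of gas_box between -0.126 and 0.126 m).
Of bottle_a, bottle_b, bottle_c only 2 to 3 are there at a start; the rules pass over those that are not, and their reading is None.
At some moment in a run one of stand may be knocked a few centimetres aside while the robot is not near it.
It also fails if it takes over 210 s, if anything falls off the work surface, if the arm or the gripper's body presses on something with over 40 N, if the wrist force passes 120 N, or if a joint passes its speed limit or range.

## Working session

There is one attempt and no reset: what is moved stays moved. The work goes in short steps, Python scripts to look and compute and a tool call to move; the robot and the scene stay as the last step left them, time stands still between calls to the robot, and variables do not carry over. Pictures are saved under pics/ and viewed, about 12 in all and at most 16, crops included, and the job is handed in when it is done.

Besides the shell and the picture viewer there is one more tool, called after "Emit:" as name([rows], argument=value, ...), one row to a line, values as JSON. jog_arm: Moves the arm, as the interface text tells. Shifts and turns lie within -1 to 1; 1 stands for 10 cm of shift or pi/2 rad of turn. Its arguments: {"type":"object","properties":{"deltas":{"type":"array"},"squeeze":{"type":"number"}},"required":["deltas"]}

```bash
mkdir -p pics; ls
python3 - <<'E'
from rig import r
import cv2
print(r.sense())
for n in("side","top"):
    c=r.calibration(n);print(n,c["mtx"],c["world_from_camera"])
    cv2.imwrite(f"pics/{n}0.png",r.grab_frame(n))
E
```

```text
pics
{'clock': 0.0, 'qpos': array([-1.22242947e+00,  3.53664800e-01,  1.63415299e+00,  1.60735940e-06,
        1.15516734e+00, -2.39522294e-03]), 'qvel': array([ 1.53034305e-03, -8.57656486e-04,  1.32209780e-03, -7.67908596e-05,
       -2.41359759e-04,  3.43506012e-04]), 'joint_efforts': array([-9.80195800e-04, -6.05234385e+01, -3.42068446e+01, -5.91985759e-05,
        9.01080522e-03, -4.90585739e-05]), 'eef_pos': array([ 214.6106834 , -586.52735768,  255.54317575]), 'tcp_rot': array([-3.14158785e+00,  1.39247356e-03, -1.22003490e+00]), 'contact_force': array([-0.81673023, -0.715123  , -0.29077366]), 'wrist_torque': array([-0.01010086,  0.03803919,  0.0202531 ]), 'opening': 0.9997749008938238}
side [[437.86320296   0.         317.40201612]
 [  0.         437.86320296 231.9016336 ]
 [  0.           0.           1.        ]] [[-9.81021254e-01 -5.54145447e-02  1.85813151e-01  3.13118491e+02]
 [-1.93127877e-01  3.64695669e-01 -9.10877979e-01  8.78537125e+02]
 [-1.72893628e-02 -9.29476357e-01 -3.68476296e-01  4.62188638e+02]
 [ 0.00000000e+00  0.00000000e+00  0.00000000e+00  1.00000000e+00]]
top [[570.8346565    0.         313.32997705]
 [  0.         570.8346565  239.20800386]
 [  0.           0.           1.        ]] [[ 1.94886487e-03 -9.96710424e-01  8.10218094e-02  3.93237826e+02]
 [-9.99991431e-01 -2.23836628e-03 -3.48245535e-03  1.86315173e+01]
 [ 3.65235603e-03 -8.10143282e-02 -9.96706245e-01  1.24601282e+03]
 [ 0.00000000e+00  0.00000000e+00  0.00000000e+00  1.00000000e+00]]
```

View pics/top0.png

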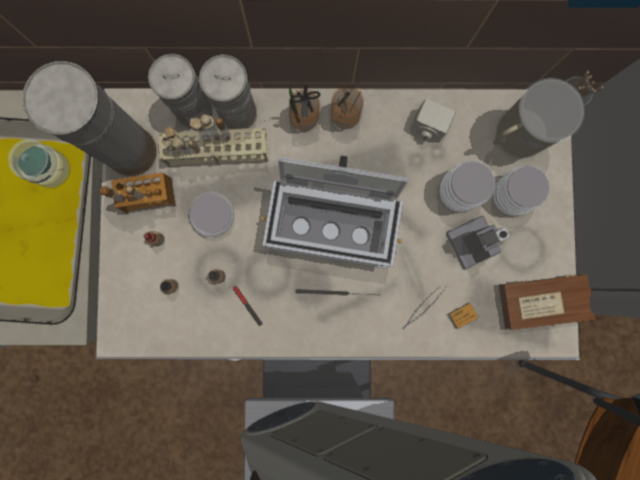

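View pics/side0.png

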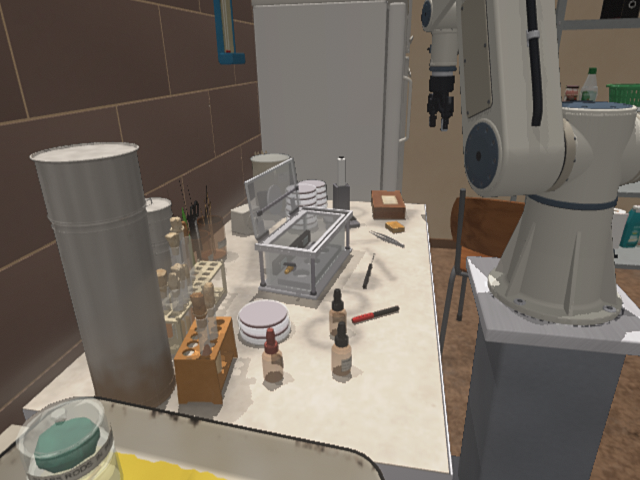

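Top view: the box is near (333,222), bottles at (152,239 red), (168,286) and (216,277), and the stand near (473,243). Side view: bottles at (272,355), (338,312) and (341,350). I'll enlarge these for the labels and the stand.

Run:
```python
import cv2,numpy as np
s=cv2.imread("pics/side0.png");t=cv2.imread("pics/top0.png")
f=lambda im,x0,y0,x1,y1,k:cv2.resize(im[y0:y1,x0:x1],None,fx=k,fy=k,interpolation=cv2.INTER_CUBIC)
a=f(s,250,280,370,385,5) # 600x525
b=f(t,130,220,240,300,3.4) 
cv2.imwrite("pics/c1.png",a)
cv2.imwrite("pics/c2.png",np.hstack([f(t,255,150,415,270,2.5),f(t,435,205,525,295,10/3)]))
cv2.imwrite("pics/c3.png",f(t,140,225,235,297,8))
```

```text
(no output)
```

View pics/c1.png

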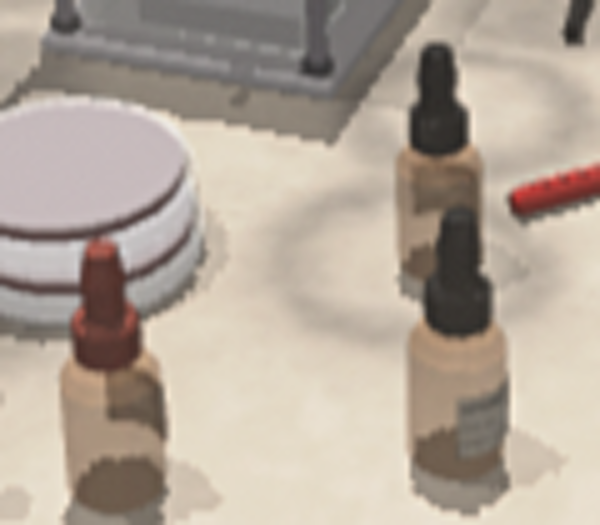

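View pics/c2.png

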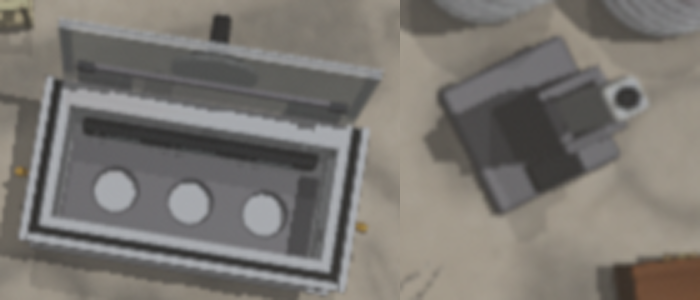

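View pics/c3.png

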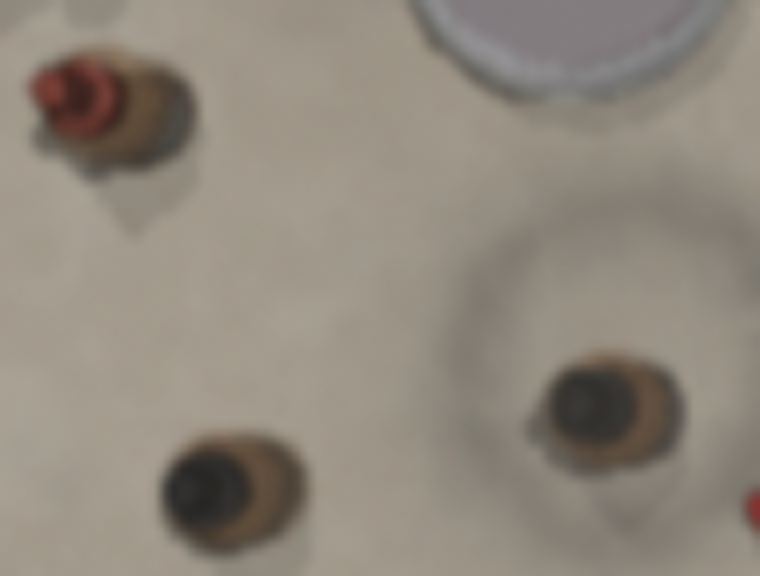

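Label readings from the side crop:
- **Near black bottle:** the label faces the camera, turned to the image's right (457–508 on a body spanning 408–510).
- **Red bottle:** the label is on the far side, seen through the glass at 108–165.
- **Far black bottle:** the label is on the far side, seen through the glass at 413–470.

Rim corners, holes, stand-foot corners and the pen top (627,98) are readable in the second crop. Next I compute positions.

```bash
cat > h.py <<'E'
from rig import r
import cv2,numpy as np
C={n:r.calibration(n) for n in("side","top")}
def onz(n,px,z):
    T=C[n]["world_from_camera"];d=T[:3,:3]@np.linalg.solve(C[n]["mtx"],[*px,1.]);o=T[:3,3]
    return o+d*(z-o[2])/d[2]
def proj(n,P):
    T=np.linalg.inv(C[n]["world_from_camera"]);q=C[n]["mtx"]@(T[:3,:3]@np.asarray(P,float)+T[:3,3]);return q[:2]/q[2]
def tri(a,b):
    A=[];B=[]
    for n,px in(("top",a),("side",b)):
        M=C[n]["mtx"]@np.linalg.inv(C[n]["world_from_camera"])[:3]
        A+= [px[0]*M[2]-M[0],px[1]*M[2]-M[1]]
    A=np.array(A);return np.linalg.lstsq(A[:,:3],-A[:,3],rcond=None)[0]
def fit2(L,W):
    L=np.array(L,float);W=np.array(W,float);l=L.mean(0);w=W.mean(0)
    a=L-l;b=W-w;th=np.arctan2((a[:,0]*b[:,1]-a[:,1]*b[:,0]).sum(),(a*b).sum())
    R=np.array([[np.cos(th),-np.sin(th)],[np.sin(th),np.cos(th)]])
    return th,w-R@l,(L@R.T+w-R@l)-W
E
python3 - <<'E'
from h import *
np.set_printoptions(precision=1,suppress=True)
c=lambda p,k,o:(p[0]/k+o[0],p[1]/k+o[1])
L=[(67,132),(-67,132),(-67,-132),(67,-132),(-8,65),(-8,0),(-8,-65)]
px=[(50,80),(22,238),(343,290),(368,130),(115,190),(189,203),(264,214)]
z=[108]*4+[16]*3
W=[onz("top",c(p,2.5,(255,150)),h)[:2] for p,h in zip(px,z)]
print(fit2(L,W))
print(fit2(L[:4],W[:4])[:2],fit2(L[4:],W[4:])[:2])
px=[(40,92),(163,38),(218,155),(97,213)]
W=[onz("top",c(p,10/3,(435,205)),12)[:2] for p in px]
print("stand",fit2([(45,45),(45,-45),(-45,-45),(-45,45)],W))
print("pen",onz("top",c((227,98),10/3,(435,205)),199))
for t,s in(((48,90),(101,242)),((190,490),(460,209)),((580,405),(437,47))):
    t=c(t,8,(140,225));s=c(s,5,(250,280));print(onz("top",t,89),tri(t,s))
E
```

```text
(np.float64(-0.15863483043864277), array([518. , -24.9]), array([[ 3.7,  2.7],
       [-0.8,  2.4],
       [-1.5, -2. ],
       [ 2.1, -1.9],
       [-1.5, -0.6],
       [-0.6, -0.7],
       [-1.4,  0.1]]))
(np.float64(-0.15852137723712442), array([517.1, -25.2])) (np.float64(-0.15816210852492987), array([519.2, -24.5]))
stand (np.float64(0.42581328960904263), array([ 487.6, -334.1]), array([[ 1.4,  1.6],
       [ 2.9,  0.7],
       [-2.5, -2.4],
       [-1.8,  0.1]]))
pen [ 488.  -334.9  199. ]
[492.6 354.7  89. ] [492.9 354.   91.9]
[391.4 316.3  89. ] [391.7 316.   90.1]
[413.  218.3  89. ] [413.5 218.2  90.1]
```

Box, stand and bottle fits agree to about 3 mm, and the bottle tops triangulate to z≈90 as they should. Estimated label azimuths are 140° (near black), −81° (far black) and −111° (red). The box yaw is −9°. I'll start with the far black bottle.

Emit:
jog_arm([
  {"gripper": -1,"translation": [0.083,0.335,0],"dr": [0,0,0.037]},
  {"gripper": -1,"translation": [0.083,0.335,0],"dr": [0,0,0.037]},
  {"gripper": -1,"translation": [0.083,0.335,0],"dr": [0,0,0.037]},
  {"gripper": -1,"translation": [0.083,0.335,0],"dr": [0,0,0.037]},
  {"gripper": -1,"translation": [0.083,0.335,0],"dr": [0,0,0.037]},
  {"gripper": -1,"translation": [0.083,0.335,0],"dr": [0,0,0.037]},
  {"gripper": -1,"translation": [0.083,0.335,0],"dr": [0,0,0.037]},
  {"gripper": -1,"translation": [0.083,0.335,0],"dr": [0,0,0.037]},
  {"gripper": -1,"translation": [0.083,0.335,0],"dr": [0,0,0.037]},
  {"gripper": -1,"translation": [0.083,0.335,0],"dr": [0,0,0.037]},
  {"gripper": -1,"translation": [0.083,0.335,0],"dr": [0,0,0.037]},
  {"gripper": -1,"translation": [0.083,0.335,0],"dr": [0,0,0.037]},
])

```text
clock: 1.1
eef_pos: [314.2, -183.3, 256.2]
tcp_rot: [-3.142, -0.0, -0.52]
contact_force: [1.2, -0.7, -0.3]
opening: 1.0
```

Emit:
jog_arm([
  {"gripper": -0.5,"translation": [0.083,0.335,0],"dr": [0,0,0.037]},
  {"gripper": -0.5,"translation": [0.083,0.335,0],"dr": [0,0,0.037]},
  {"gripper": -0.5,"translation": [0.083,0.335,0],"dr": [0,0,0.037]},
  {"gripper": -0.5,"translation": [0.083,0.335,0],"dr": [0,0,0.037]},
  {"gripper": -0.5,"translation": [0.083,0.335,0],"dr": [0,0,0.037]},
  {"gripper": -0.5,"translation": [0.083,0.335,0],"dr": [0,0,0.037]},
  {"gripper": -0.5,"translation": [0.083,0.335,0],"dr": [0,0,0.037]},
  {"gripper": -0.5,"translation": [0.083,0.335,0],"dr": [0,0,0.037]},
  {"gripper": -0.5,"translation": [0.083,0.335,0],"dr": [0,0,0.037]},
  {"gripper": -0.5,"translation": [0.083,0.335,0],"dr": [0,0,0.037]},
  {"gripper": -0.5,"translation": [0.083,0.335,0],"dr": [0,0,0.037]},
  {"gripper": -0.5,"translation": [0.083,0.335,0],"dr": [0,0,0.037]},
])

```text
clock: 2.1
eef_pos: [413.8, 218.9, 256.1]
tcp_rot: [3.141, 0.0, 0.178]
contact_force: [0.5, -1.1, -0.5]
opening: 0.749
```

Emit:
jog_arm([
  {"gripper": -0.5,"translation": [-0.005,-0.007,-0.35],"dr": [0,0,0]},
  {"gripper": -0.5,"translation": [0,0,-0.35],"dr": [0,0,0]},
  {"gripper": -0.5,"translation": [0,0,-0.35],"dr": [0,0,0]},
  {"gripper": -0.5,"translation": [0,0,-0.35],"dr": [0,0,0]},
  {"gripper": -0.5,"translation": [0,0,-0.22],"dr": [0,0,0]},
  {"gripper": -0.5,"translation": [0,0,-0.1],"dr": [0,0,0]},
  {"gripper": 1,"translation": [0,0,0],"dr": [0,0,0]},
  {"gripper": 1,"translation": [0,0,0],"dr": [0,0,0]},
  {"gripper": 1,"translation": [0,0,0],"dr": [0,0,0]},
  {"gripper": 1,"translation": [0,0,0],"dr": [0,0,0]},
  {"gripper": 1,"translation": [0,0,0],"dr": [0,0,0]},
  {"gripper": 1,"translation": [0,0,0],"dr": [0,0,0]},
], squeeze=30)

```text
clock: 3.1
eef_pos: [414.7, 217.0, 85.9]
tcp_rot: [-3.141, -0.003, 0.175]
contact_force: [-0.2, -0.2, 8.0]
opening: 0.206
```

Emit:
jog_arm([
  {"gripper": 1,"translation": [0,0,0.2],"dr": [0,0,0]},
  {"gripper": 1,"translation": [0,0,0.3],"dr": [0,0,0]},
  {"gripper": 1,"translation": [0,0,0.3],"dr": [0,0,0]},
  {"gripper": 1,"translation": [-0.03,0.11,0.07],"dr": [0,0,0.074]},
  {"gripper": 1,"translation": [-0.03,0.11,0.07],"dr": [0,0,0.074]},
  {"gripper": 1,"translation": [-0.03,0.11,0.07],"dr": [0,0,0.074]},
  {"gripper": 1,"translation": [-0.03,0.11,0.07],"dr": [0,0,0.074]},
  {"gripper": 1,"translation": [-0.03,0.11,0.07],"dr": [0,0,0.074]},
  {"gripper": 1,"translation": [-0.03,0.11,0.07],"dr": [0,0,0.074]},
  {"gripper": 1,"translation": [-0.03,0.11,0.07],"dr": [0,0,0.074]},
  {"gripper": 1,"translation": [-0.03,0.11,0.07],"dr": [0,0,0.074]},
  {"gripper": 1,"translation": [-0.03,0.11,0.07],"dr": [0,0,0.074]},
])

```text
clock: 4.1
eef_pos: [386.3, 315.9, 228.4]
tcp_rot: [3.141, -0.001, 1.227]
contact_force: [-0.2, 0.8, -0.6]
opening: 0.201
```

Emit:
jog_arm([
  {"gripper": 1,"translation": [-0.03,0.11,0.07],"dr": [0,0,0.074]},
  {"gripper": 1,"translation": [-0.03,0.11,0.07],"dr": [0,0,0.074]},
  {"gripper": 1,"translation": [-0.03,0.11,0.07],"dr": [0,0,0.074]},
  {"gripper": 1,"translation": [-0.03,0.11,0.07],"dr": [0,0,0.074]},
  {"gripper": 1,"translation": [-0.03,0.11,0.07],"dr": [0,0,0.074]},
  {"gripper": 1,"translation": [-0.03,0.11,0.07],"dr": [0,0,0.074]},
  {"gripper": 1,"translation": [-0.03,0.11,0.07],"dr": [0,0,0.074]},
  {"gripper": 1,"translation": [-0.03,0.11,0.07],"dr": [0,0,0.074]},
  {"gripper": 1,"translation": [-0.03,0.11,0.07],"dr": [0,0,0.074]},
  {"gripper": 1,"translation": [0,0.11,0.07],"dr": [0,0,0.074]},
  {"gripper": 1,"translation": [0,0.11,0.07],"dr": [0,0,0.074]},
  {"gripper": 1,"translation": [0,0,0],"dr": [0,0,0.074]},
])

```text
clock: 5.1
eef_pos: [359.8, 438.4, 306.6]
tcp_rot: [3.138, 0.0, 2.622]
contact_force: [0.2, -1.3, -1.5]
opening: 0.202
```

```bash
cat >> h.py <<'E'
def labelview(out,dz=59,k=8):
    s=r.sense();p=s["eef_pos"];u=proj("side",p-[0,0,dz]);im=r.grab_frame("side")
    x0,y0=int(u[0])-40,int(u[1])-35
    cv2.imwrite(out,cv2.resize(im[y0:y0+70,x0:x0+80],None,fx=k,fy=k,interpolation=cv2.INTER_CUBIC))
    c=C["side"]["world_from_camera"][:3,3]
    print(p,s["tcp_rot"],s["opening"],"axis col in crop",(u[0]-x0)*k,"cam az",np.degrees(np.arctan2(c[1]-p[1],c[0]-p[0])))
E
python3 -c "
from h import *
labelview('pics/l1.png')"
```

```text
[359.77636123 438.40595791 306.58894629] [3.13755465e+00 2.49472403e-04 2.62232783e+00] 0.2020008188185398 axis col in crop 327.0295117043497 cam az 96.05126862617848
```

View pics/l1.png

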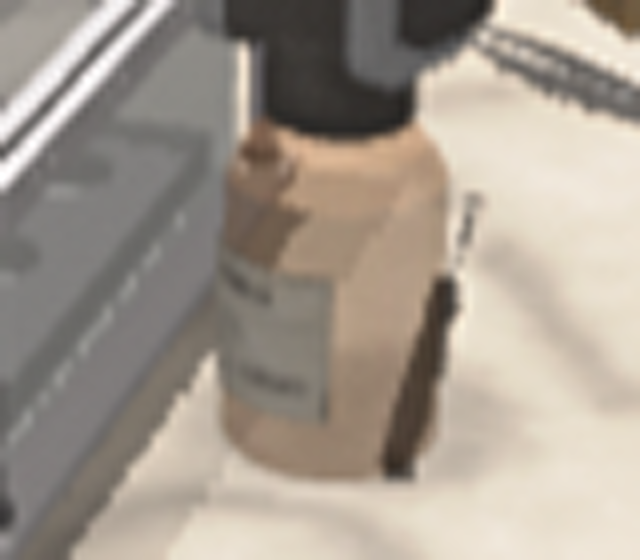

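The label spans from the left limb (218) to 330 on a body spanning 218–445. That puts its right edge at about 0° and its middle about 42° to the left, so azimuth ≈ 56°, which matches the prediction. It needs −65° to face the reader bar. I'll carry it to the right hole.

Emit:
jog_arm([
  {"gripper": 1,"translation": [0.088,-0.329,-0.029],"dr": [0,0,-0.045]},
  {"gripper": 1,"translation": [0.088,-0.329,-0.029],"dr": [0,0,-0.045]},
  {"gripper": 1,"translation": [0.088,-0.329,-0.029],"dr": [0,0,-0.045]},
  {"gripper": 1,"translation": [0.088,-0.329,-0.029],"dr": [0,0,-0.045]},
  {"gripper": 1,"translation": [0.088,-0.329,-0.029],"dr": [0,0,-0.045]},
  {"gripper": 1,"translation": [0.088,-0.329,-0.029],"dr": [0,0,-0.045]},
  {"gripper": 1,"translation": [0.088,-0.329,-0.029],"dr": [0,0,-0.045]},
  {"gripper": 1,"translation": [0.088,-0.329,-0.029],"dr": [0,0,-0.045]},
  {"gripper": 1,"translation": [0.088,-0.329,-0.029],"dr": [0,0,-0.045]},
  {"gripper": 1,"translation": [0.088,-0.329,-0.029],"dr": [0,0,-0.045]},
  {"gripper": 1,"translation": [0.088,-0.329,-0.029],"dr": [0,0,-0.045]},
  {"gripper": 1,"translation": [0.088,-0.329,-0.029],"dr": [0,0,-0.045]},
])

```text
clock: 6.15
eef_pos: [464.8, 39.7, 269.9]
tcp_rot: [3.141, 0.0, 1.761]
contact_force: [-0.0, 0.8, 0.1]
opening: 0.2
```

Emit:
jog_arm([
  {"gripper": 1,"translation": [0.088,-0.329,-0.029],"dr": [0,0,-0.045]},
  {"gripper": 1,"translation": [0.088,-0.329,-0.029],"dr": [0,0,-0.045]},
  {"gripper": 1,"translation": [0.088,-0.329,-0.029],"dr": [0,0,-0.045]},
  {"gripper": 1,"translation": [0.088,-0.329,-0.029],"dr": [0,0,-0.045]},
  {"gripper": 1,"translation": [0,0,0],"dr": [0,0,0]},
  {"gripper": 1,"translation": [0,0,0],"dr": [0,0,0]},
  {"gripper": 1,"translation": [0,0,0],"dr": [0,0,0]},
])

```text
clock: 6.73
eef_pos: [499.7, -90.0, 258.0]
tcp_rot: [-3.141, -0.0, 1.483]
contact_force: [0.0, 0.0, 0.5]
opening: 0.204
```

Emit:
jog_arm([
  {"gripper": 1,"translation": [0.014,0.026,-0.34],"dr": [0,0,0]},
  {"gripper": 1,"translation": [0,0,-0.34],"dr": [0,0,0]},
  {"gripper": 1,"translation": [0,0,-0.34],"dr": [0,0,0]},
  {"gripper": 1,"translation": [0,0,-0.3],"dr": [0,0,0]},
  {"gripper": 1,"translation": [0,0,-0.1],"dr": [0,0,0]},
  {"gripper": 1,"translation": [0,0,-0.04],"dr": [0,0,0]},
  {"gripper": 1,"translation": [0,0,-0.04],"dr": [0,0,0]},
  {"gripper": 1,"translation": [0,0,-0.04],"dr": [0,0,0]},
  {"gripper": 1,"translation": [0,0,-0.04],"dr": [0,0,0]},
])

```text
clock: 7.48
eef_pos: [502.9, -87.4, 101.2]
tcp_rot: [3.139, 0.0, 1.485]
contact_force: [-0.5, 0.7, -0.7]
opening: 0.201
```

Emit:
jog_arm([
  {"gripper": 1,"translation": [-0.01,0,-0.03],"dr": [0,0,0]},
  {"gripper": 1,"translation": [0,0,-0.03],"dr": [0,0,0]},
  {"gripper": 1,"translation": [0,0,-0.01],"dr": [0,0,0]},
  {"gripper": 1,"translation": [0,0,0],"dr": [0,0,0]},
])

```text
clock: 7.82
eef_pos: [501.7, -87.7, 93.9]
tcp_rot: [3.139, 0.0, 1.485]
contact_force: [-0.5, 1.1, 6.5]
opening: 0.201
```

Emit:
jog_arm([
  {"gripper": 0.1,"translation": [0,0,0],"dr": [0,0,0]},
  {"gripper": 0.1,"translation": [0,0,0],"dr": [0,0,0]},
  {"gripper": 0.1,"translation": [0,0,0],"dr": [0,0,0]},
  {"gripper": 0.1,"translation": [0,0,0.1],"dr": [0,0,0]},
  {"gripper": 0.1,"translation": [0,0,0.3],"dr": [0,0,0]},
  {"gripper": 0.1,"translation": [0,0,0.33],"dr": [0,0,0]},
  {"gripper": 0.1,"translation": [0,0,0.33],"dr": [0,0,0]},
  {"gripper": -0.2,"translation": [0,0.3,0.2],"dr": [0,0,0]},
  {"gripper": -0.2,"translation": [-0.085,0.31,0],"dr": [0,0,-0.032]},
  {"gripper": -0.2,"translation": [-0.085,0.31,0],"dr": [0,0,-0.032]},
  {"gripper": -0.2,"translation": [-0.085,0.31,0],"dr": [0,0,-0.032]},
  {"gripper": -0.2,"translation": [-0.085,0.31,0],"dr": [0,0,-0.032]},
])

```text
clock: 8.82
eef_pos: [466.1, 67.8, 219.8]
tcp_rot: [3.141, -0.0, 1.281]
contact_force: [0.7, 0.5, -0.7]
opening: 0.599
```

Emit:
jog_arm([
  {"gripper": -0.2,"translation": [-0.085,0.31,0],"dr": [0,0,-0.032]},
  {"gripper": -0.2,"translation": [-0.085,0.31,0],"dr": [0,0,-0.032]},
  {"gripper": -0.2,"translation": [-0.085,0.31,0],"dr": [0,0,-0.032]},
  {"gripper": -0.2,"translation": [-0.085,0.31,0],"dr": [0,0,-0.032]},
  {"gripper": -0.2,"translation": [-0.085,0.31,0],"dr": [0,0,-0.032]},
  {"gripper": -0.2,"translation": [-0.085,0.31,0],"dr": [0,0,-0.032]},
  {"gripper": -0.2,"translation": [-0.085,0.31,0],"dr": [0,0,-0.032]},
  {"gripper": -0.2,"translation": [-0.085,0.31,0],"dr": [0,0,-0.032]},
  {"gripper": -0.2,"translation": [0,0,0],"dr": [0,0,0]},
  {"gripper": -0.2,"translation": [0,0,0],"dr": [0,0,0]},
])

```text
clock: 9.65
eef_pos: [398.1, 315.8, 219.3]
tcp_rot: [3.141, -0.0, 0.885]
contact_force: [0.5, -0.8, -0.3]
opening: 0.602
```

Go to (391.5, 316, 84), yaw 50.7°.

Emit:
jog_arm([
  {"gripper": -0.2,"translation": [-0.066,0.002,-0.3],"dr": [0,0,0]},
  {"gripper": -0.2,"translation": [0,0,-0.35],"dr": [0,0,0]},
  {"gripper": -0.2,"translation": [0,0,-0.35],"dr": [0,0,0]},
  {"gripper": -0.2,"translation": [0,0,-0.24],"dr": [0,0,0]},
  {"gripper": -0.2,"translation": [0,0,-0.1],"dr": [0,0,0]},
  {"gripper": 1,"translation": [0,0,0],"dr": [0,0,0]},
  {"gripper": 1,"translation": [0,0,0],"dr": [0,0,0]},
  {"gripper": 1,"translation": [0,0,0],"dr": [0,0,0]},
  {"gripper": 1,"translation": [0,0,0],"dr": [0,0,0]},
  {"gripper": 1,"translation": [0,0,0],"dr": [0,0,0]},
])

```text
clock: 10.48
eef_pos: [393.0, 315.3, 86.3]
tcp_rot: [3.141, -0.003, 0.882]
contact_force: [-0.4, -0.1, 4.3]
opening: 0.197
```

Emit:
jog_arm([
  {"gripper": 1,"translation": [0,0,0.2],"dr": [0,0,0]},
  {"gripper": 1,"translation": [0,0,0.3],"dr": [0,0,0]},
  {"gripper": 1,"translation": [-0.033,0.13,0.17],"dr": [0,0,-0.049]},
  {"gripper": 1,"translation": [-0.033,0.13,0.17],"dr": [0,0,-0.049]},
  {"gripper": 1,"translation": [-0.033,0.13,0.17],"dr": [0,0,-0.049]},
  {"gripper": 1,"translation": [-0.033,0.13,0.17],"dr": [0,0,-0.049]},
  {"gripper": 1,"translation": [-0.033,0.13,0.17],"dr": [0,0,-0.049]},
  {"gripper": 1,"translation": [-0.033,0.13,0.17],"dr": [0,0,-0.049]},
  {"gripper": 1,"translation": [-0.033,0.13,0.17],"dr": [0,0,-0.049]},
  {"gripper": 1,"translation": [-0.033,0.13,0.17],"dr": [0,0,-0.049]},
  {"gripper": 1,"translation": [-0.033,0.13,0.17],"dr": [0,0,-0.049]},
  {"gripper": 1,"translation": [-0.033,0.13,0.17],"dr": [0,0,-0.049]},
])

```text
clock: 11.48
eef_pos: [358.7, 445.3, 306.7]
tcp_rot: [-3.141, -0.001, 0.109]
contact_force: [-0.1, 0.0, -0.7]
opening: 0.2
```

```bash
python3 -c "
from h import *
labelview('pics/l2.png')"
```

```text
[358.66759625 445.26102917 306.65363475] [-3.14085873e+00 -7.74488602e-04  1.08502624e-01] 0.199765541894049 axis col in crop 321.4384559450532 cam az 96.00130170436945
```

View pics/l2.png

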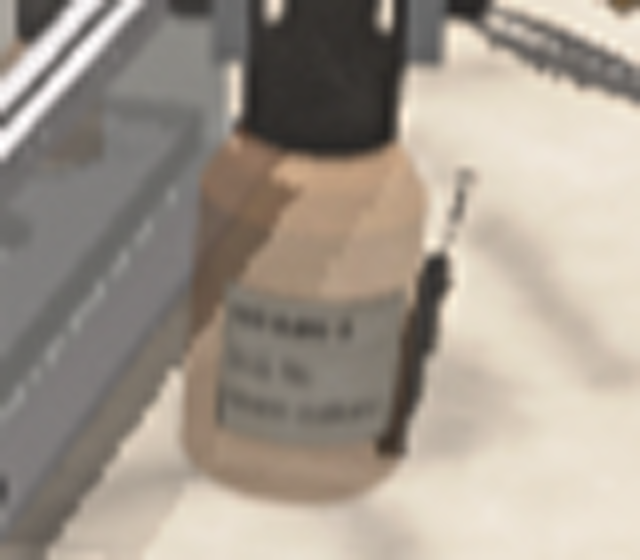

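Bottle 2's label spans about 222–405 on a body spanning 190–418, so its middle is at +10° (azimuth ≈106°) and its half-width is about 52°. That makes bottle 1 about 11° off, so I'll re-turn it later. The bottle also looks tilted in the grip, so I'll check what a vertical line should look like here.

```bash
python3 -c "
from h import *
p=r.sense()['eef_pos']
a,b=proj('side',p-[0,0,25]),proj('side',p-[0,0,86]);print(a,b,np.degrees(np.arctan2(b[0]-a[0],b[1]-a[1])))
p=np.array([359.8,438.4,306.6])
a,b=proj('side',p-[0,0,25]),proj('side',p-[0,0,86]);print(a,b,np.degrees(np.arctan2(b[0]-a[0],b[1]-a[1])))
print((proj('side',p+[10,0,-86])-b))"
```

```text
[355.85131326 236.65248177] [355.02661043 287.30923679] -0.9327051780042722
[356.32960854 236.2698302 ] [355.50092707 285.86382143] -0.9572839744576255
[-8.72456756 -0.68518291]
```

Emit:
jog_arm([
  {"gripper": 1,"translation": [0.0855,-0.258,-0.026],"dr": [0,0,-0.0713]},
  {"gripper": 1,"translation": [0.0855,-0.258,-0.026],"dr": [0,0,-0.0713]},
  {"gripper": 1,"translation": [0.0855,-0.258,-0.026],"dr": [0,0,-0.0713]},
  {"gripper": 1,"translation": [0.0855,-0.258,-0.026],"dr": [0,0,-0.0713]},
  {"gripper": 1,"translation": [0.0855,-0.258,-0.026],"dr": [0,0,-0.0713]},
  {"gripper": 1,"translation": [0.0855,-0.258,-0.026],"dr": [0,0,-0.0713]},
  {"gripper": 1,"translation": [0.0855,-0.258,-0.026],"dr": [0,0,-0.0713]},
  {"gripper": 1,"translation": [0.0855,-0.258,-0.026],"dr": [0,0,-0.0713]},
  {"gripper": 1,"translation": [0.0855,-0.258,-0.026],"dr": [0,0,-0.0713]},
  {"gripper": 1,"translation": [0.0855,-0.258,-0.026],"dr": [0,0,-0.0713]},
  {"gripper": 1,"translation": [0.0855,-0.258,-0.026],"dr": [0,0,-0.0713]},
  {"gripper": 1,"translation": [0.0855,-0.258,-0.026],"dr": [0,0,-0.0713]},
])

```text
clock: 12.53
eef_pos: [461.6, 133.6, 274.0]
tcp_rot: [-3.141, -0.0, -1.236]
contact_force: [0.6, 1.2, -0.8]
opening: 0.201
```

Emit:
jog_arm([
  {"gripper": 1,"translation": [0.0855,-0.258,-0.026],"dr": [0,0,-0.0713]},
  {"gripper": 1,"translation": [0.0855,-0.258,-0.026],"dr": [0,0,-0.0713]},
  {"gripper": 1,"translation": [0.0855,-0.258,-0.026],"dr": [0,0,-0.0713]},
  {"gripper": 1,"translation": [0.0855,-0.258,-0.026],"dr": [0,0,-0.0713]},
  {"gripper": 1,"translation": [0.0855,-0.258,-0.026],"dr": [0,0,-0.0713]},
  {"gripper": 1,"translation": [0.0855,-0.258,-0.026],"dr": [0,0,-0.0713]},
  {"gripper": 1,"translation": [0,0,0],"dr": [0,0,0]},
  {"gripper": 1,"translation": [0,0,0],"dr": [0,0,0]},
  {"gripper": 1,"translation": [0,0,0],"dr": [0,0,0]},
])

```text
clock: 13.28
eef_pos: [512.6, -19.6, 258.2]
tcp_rot: [3.141, 0.0, -1.903]
contact_force: [-0.1, 0.3, -0.8]
opening: 0.206
```

Emit:
jog_arm([
  {"gripper": 1,"translation": [0,0,-0.34],"dr": [0,0,0]},
  {"gripper": 1,"translation": [0,0,-0.34],"dr": [0,0,0]},
  {"gripper": 1,"translation": [0,0,-0.34],"dr": [0,0,0]},
  {"gripper": 1,"translation": [0,0,-0.3],"dr": [0,0,0]},
  {"gripper": 1,"translation": [0,0,-0.08],"dr": [0,0,0]},
  {"gripper": 1,"translation": [0,0,-0.04],"dr": [0,0,0]},
  {"gripper": 1,"translation": [0,0,-0.04],"dr": [0,0,0]},
  {"gripper": 1,"translation": [0,0,-0.04],"dr": [0,0,0]},
  {"gripper": 1,"translation": [0,0,-0.04],"dr": [0,0,0]},
  {"gripper": 1,"translation": [0,0,0],"dr": [0,0,0]},
])

```text
clock: 14.12
eef_pos: [513.4, -19.6, 102.6]
tcp_rot: [-3.14, 0.0, -1.904]
contact_force: [0.5, 0.5, -1.4]
opening: 0.201
```

Emit:
jog_arm([
  {"gripper": 1,"translation": [0,-0.01,-0.03],"dr": [0,0,0]},
  {"gripper": 1,"translation": [0,-0.01,-0.03],"dr": [0,0,0]},
  {"gripper": 1,"translation": [0,0,-0.02],"dr": [0,0,0]},
  {"gripper": 1,"translation": [0,0,0],"dr": [0,0,0]},
])

```text
clock: 14.45
eef_pos: [513.5, -21.8, 94.4]
tcp_rot: [-3.141, 0.0, -1.904]
contact_force: [-1.2, -0.4, 2.1]
opening: 0.202
```

Emit:
jog_arm([
  {"gripper": 0.1,"translation": [0,0,0],"dr": [0,0,0]},
  {"gripper": 0.1,"translation": [0,0,0],"dr": [0,0,0]},
  {"gripper": 0.1,"translation": [0,0,0],"dr": [0,0,0]},
  {"gripper": 0.1,"translation": [0,0,0.1],"dr": [0,0,0]},
  {"gripper": 0.1,"translation": [0,0,0.3],"dr": [0,0,0]},
  {"gripper": 0.1,"translation": [0,0,0.3],"dr": [0,0,0]},
  {"gripper": 0.1,"translation": [-0.04,-0.22,0],"dr": [0,0,0]},
  {"gripper": 0.1,"translation": [-0.04,-0.22,0],"dr": [0,0,0]},
  {"gripper": 0.1,"translation": [-0.04,-0.22,0],"dr": [0,0,0]},
  {"gripper": 0.1,"translation": [0,0,0],"dr": [0,0,0]},
  {"gripper": 0.1,"translation": [0,0,0],"dr": [0,0,0]},
])

```text
clock: 15.37
eef_pos: [500.9, -88.4, 164.8]
tcp_rot: [-3.141, 0.0, -1.906]
contact_force: [-0.6, 0.1, 0.3]
opening: 0.45
```

```bash
python3 -c "
from h import *
im=r.grab_frame('top')
cv2.imwrite('pics/t1.png',cv2.resize(im[150:290,240:440],None,fx=4,fy=4,interpolation=cv2.INTER_CUBIC))
im=r.grab_frame('side')
cv2.imwrite('pics/s1.png',cv2.resize(im[140:300,230:370],None,fx=4,fy=4,interpolation=cv2.INTER_CUBIC))
print(r.sense()['eef_pos'])"
```

```text
[501.05844132 -87.31514052 164.41803306]
```

View pics/s1.png

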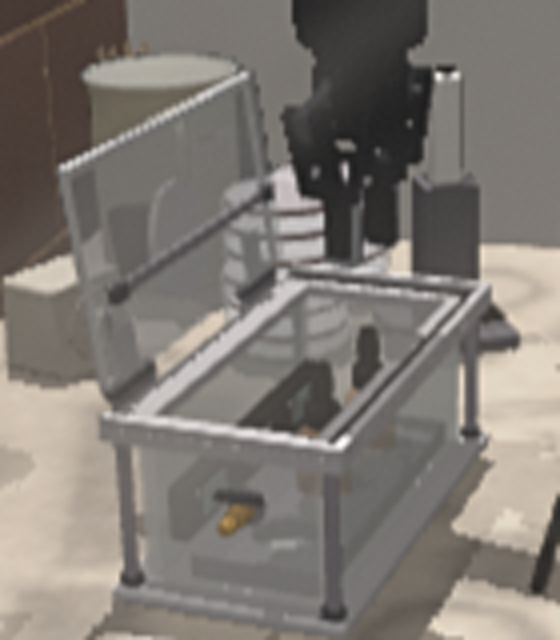

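Both bottles stand in the box (caps near (368,350) and (320,385)). Now I regrip the right one and turn it by +12°.

Emit:
jog_arm([
  {"gripper": 0.1,"translation": [0,0,-0.3],"dr": [0,0,0]},
  {"gripper": 0.1,"translation": [0,0,-0.3],"dr": [0,0,0]},
  {"gripper": 0.1,"translation": [0,0,-0.1],"dr": [0,0,0]},
  {"gripper": 1,"translation": [0,0,0],"dr": [0,0,0]},
  {"gripper": 1,"translation": [0,0,0],"dr": [0,0,0]},
  {"gripper": 1,"translation": [0,0,0],"dr": [0,0,0]},
  {"gripper": 1,"translation": [0,0,0],"dr": [0,0,0]},
  {"gripper": 1,"translation": [0,0,0.01],"dr": [0,0,0.04]},
  {"gripper": 1,"translation": [0,0,0],"dr": [0,0,0.045]},
  {"gripper": 1,"translation": [0,0,0],"dr": [0,0,0.045]},
  {"gripper": 1,"translation": [0,0,0],"dr": [0,0,0]},
  {"gripper": 1,"translation": [0,0,-0.01],"dr": [0,0,0]},
])

```text
clock: 16.47
eef_pos: [501.6, -87.8, 95.1]
tcp_rot: [-3.14, -0.0, -1.702]
contact_force: [0.1, -0.3, 0.3]
opening: 0.203
```

Emit:
jog_arm([
  {"gripper": 0.1,"translation": [0,0,0],"dr": [0,0,0]},
  {"gripper": 0.1,"translation": [0,0,0],"dr": [0,0,0]},
  {"gripper": 0.1,"translation": [0,0,0],"dr": [0,0,0]},
  {"gripper": 0.1,"translation": [0,0,0.1],"dr": [0,0,0]},
  {"gripper": 0.1,"translation": [0,0,0.3],"dr": [0,0,0]},
  {"gripper": 0.1,"translation": [0,0,0.33],"dr": [0,0,0]},
  {"gripper": 0.1,"translation": [0,0,0.33],"dr": [0,0,0]},
  {"gripper": -0.2,"translation": [0,0.316,0.24],"dr": [0,0,0.056]},
  {"gripper": -0.2,"translation": [-0.006,0.316,0],"dr": [0,0,0.056]},
  {"gripper": -0.2,"translation": [-0.006,0.316,0],"dr": [0,0,0.056]},
  {"gripper": -0.2,"translation": [-0.006,0.316,0],"dr": [0,0,0.056]},
  {"gripper": -0.2,"translation": [-0.006,0.316,0],"dr": [0,0,0.056]},
])

```text
clock: 17.47
eef_pos: [498.4, 71.7, 225.3]
tcp_rot: [-3.14, -0.0, -1.256]
contact_force: [0.3, -0.1, 0.5]
opening: 0.601
```

Emit:
jog_arm([
  {"gripper": -0.2,"translation": [-0.006,0.316,0],"dr": [0,0,0.056]},
  {"gripper": -0.2,"translation": [-0.006,0.316,0],"dr": [0,0,0.056]},
  {"gripper": -0.2,"translation": [-0.006,0.316,0],"dr": [0,0,0.056]},
  {"gripper": -0.2,"translation": [-0.006,0.316,0],"dr": [0,0,0.056]},
  {"gripper": -0.2,"translation": [-0.006,0.316,0],"dr": [0,0,0.056]},
  {"gripper": -0.2,"translation": [-0.006,0.316,0],"dr": [0,0,0.056]},
  {"gripper": -0.2,"translation": [-0.006,0.316,0],"dr": [0,0,0.056]},
  {"gripper": -0.2,"translation": [-0.006,0.316,0],"dr": [0,0,0.056]},
  {"gripper": -0.2,"translation": [-0.006,0.316,0],"dr": [0,0,0.056]},
  {"gripper": -0.2,"translation": [0,0,0],"dr": [0,0,0]},
  {"gripper": -0.2,"translation": [0,0,0],"dr": [0,0,0]},
])

```text
clock: 18.38
eef_pos: [492.8, 356.0, 224.5]
tcp_rot: [-3.142, -0.0, -0.467]
contact_force: [1.1, -0.7, -0.2]
opening: 0.6
```

Emit:
jog_arm([
  {"gripper": -0.2,"translation": [0,-0.015,-0.35],"dr": [0,0,0]},
  {"gripper": -0.2,"translation": [0,0,-0.35],"dr": [0,0,0]},
  {"gripper": -0.2,"translation": [0,0,-0.35],"dr": [0,0,0]},
  {"gripper": -0.2,"translation": [0,0,-0.25],"dr": [0,0,0]},
  {"gripper": -0.2,"translation": [0,0,-0.1],"dr": [0,0,0]},
  {"gripper": 1,"translation": [0,0,0],"dr": [0,0,0]},
  {"gripper": 1,"translation": [0,0,0],"dr": [0,0,0]},
  {"gripper": 1,"translation": [0,0,0],"dr": [0,0,0]},
  {"gripper": 1,"translation": [0,0,0],"dr": [0,0,0]},
  {"gripper": 1,"translation": [0,0,0],"dr": [0,0,0]},
])

```text
clock: 19.22
eef_pos: [494.1, 353.8, 85.9]
tcp_rot: [-3.139, -0.001, -0.468]
contact_force: [0.7, -0.3, 4.8]
opening: 0.211
```

Emit:
jog_arm([
  {"gripper": 1,"translation": [0,0,0.2],"dr": [0,0,0]},
  {"gripper": 1,"translation": [0,0,0.35],"dr": [0,0,0]},
  {"gripper": 1,"translation": [0,0,0.35],"dr": [0,0,0]},
  {"gripper": 1,"translation": [0,0,0.35],"dr": [0,0,0]},
  {"gripper": 1,"translation": [-0.067,0.043,0.046],"dr": [0,0,0.076]},
  {"gripper": 1,"translation": [-0.067,0.043,0.046],"dr": [0,0,0.076]},
  {"gripper": 1,"translation": [-0.067,0.043,0.046],"dr": [0,0,0.076]},
  {"gripper": 1,"translation": [-0.067,0.043,0.046],"dr": [0,0,0.076]},
  {"gripper": 1,"translation": [-0.067,0.043,0.046],"dr": [0,0,0.076]},
  {"gripper": 1,"translation": [-0.067,0.043,0.046],"dr": [0,0,0.076]},
  {"gripper": 1,"translation": [-0.067,0.043,0.046],"dr": [0,0,0.076]},
  {"gripper": 1,"translation": [-0.067,0.043,0.046],"dr": [0,0,0.076]},
])

```text
clock: 20.22
eef_pos: [439.3, 387.9, 247.0]
tcp_rot: [-3.141, -0.001, 0.493]
contact_force: [0.1, 0.6, -0.7]
opening: 0.208
```

Emit:
jog_arm([
  {"gripper": 1,"translation": [-0.067,0.043,0.046],"dr": [0,0,0.076]},
  {"gripper": 1,"translation": [-0.067,0.043,0.046],"dr": [0,0,0.076]},
  {"gripper": 1,"translation": [-0.067,0.043,0.046],"dr": [0,0,0.076]},
  {"gripper": 1,"translation": [-0.067,0.043,0.046],"dr": [0,0,0.076]},
  {"gripper": 1,"translation": [-0.067,0.043,0.046],"dr": [0,0,0.076]},
  {"gripper": 1,"translation": [-0.067,0.043,0.046],"dr": [0,0,0.076]},
  {"gripper": 1,"translation": [-0.067,0.043,0.046],"dr": [0,0,0.076]},
  {"gripper": 1,"translation": [-0.067,0.043,0.046],"dr": [0,0,0.076]},
  {"gripper": 1,"translation": [-0.067,0.043,0.046],"dr": [0,0,0.076]},
  {"gripper": 1,"translation": [-0.067,0.043,0.046],"dr": [0,0,0.076]},
  {"gripper": 1,"translation": [-0.067,0.043,0.046],"dr": [0,0,0.076]},
  {"gripper": 1,"translation": [-0.067,0.043,0.046],"dr": [0,0,0.076]},
])

```text
clock: 21.22
eef_pos: [358.7, 439.4, 302.2]
tcp_rot: [3.141, -0.001, 1.925]
contact_force: [-0.2, -0.6, -0.4]
opening: 0.208
```

Emit:
jog_arm([
  {"gripper": 1,"translation": [0,0,0],"dr": [0,0,0.076]},
  {"gripper": 1,"translation": [0,0,0],"dr": [0,0,0.076]},
  {"gripper": 1,"translation": [0,0,0],"dr": [0,0,0.076]},
  {"gripper": 1,"translation": [0,0,0],"dr": [0,0,0.076]},
  {"gripper": 1,"translation": [0,0,0],"dr": [0,0,0.076]},
  {"gripper": 1,"translation": [0,0,0],"dr": [0,0,0.076]},
  {"gripper": 1,"translation": [0,0,0],"dr": [0,0,0.076]},
  {"gripper": 1,"translation": [0,0,0],"dr": [0,0,0.076]},
  {"gripper": 1,"translation": [0,0,0],"dr": [0,0,0]},
])

```text
clock: 21.97
eef_pos: [359.1, 439.3, 301.9]
tcp_rot: [3.141, 0.0, 2.88]
contact_force: [-0.2, 0.2, -0.5]
opening: 0.207
```

```bash
python3 -c "
from h import *
labelview('pics/l3.png')"
```

```text
[359.09301008 439.26849143 301.9422175 ] [3.14054319e+00 4.76129495e-04 2.87997580e+00] 0.20738057615689592 axis col in crop 322.7072622914675 cam az 95.97490976998009
```

View pics/l3.png

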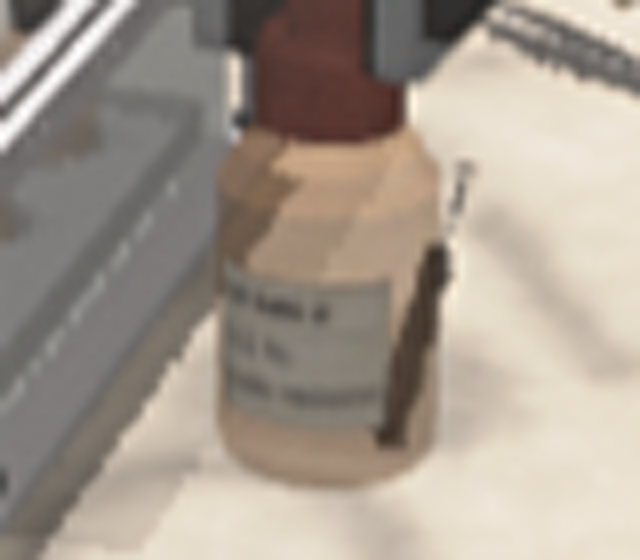

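Red bottle: the label spans 223–388 on a body spanning 218–440, so its middle is at −20° and its azimuth is 76.5°. It needs −85.5°. It is upright. I'll carry it to the left hole.

Emit:
jog_arm([
  {"gripper": 1,"translation": [0.116,-0.284,-0.03],"dr": [0,0,-0.068]},
  {"gripper": 1,"translation": [0.116,-0.284,-0.03],"dr": [0,0,-0.068]},
  {"gripper": 1,"translation": [0.116,-0.284,-0.03],"dr": [0,0,-0.068]},
  {"gripper": 1,"translation": [0.116,-0.284,-0.03],"dr": [0,0,-0.068]},
  {"gripper": 1,"translation": [0.116,-0.284,-0.03],"dr": [0,0,-0.068]},
  {"gripper": 1,"translation": [0.116,-0.284,-0.03],"dr": [0,0,-0.068]},
  {"gripper": 1,"translation": [0.116,-0.284,-0.03],"dr": [0,0,-0.068]},
  {"gripper": 1,"translation": [0.116,-0.284,-0.03],"dr": [0,0,-0.068]},
  {"gripper": 1,"translation": [0.116,-0.284,-0.03],"dr": [0,0,-0.068]},
  {"gripper": 1,"translation": [0.116,-0.284,-0.03],"dr": [0,0,-0.068]},
  {"gripper": 1,"translation": [0.116,-0.284,-0.03],"dr": [0,0,-0.068]},
  {"gripper": 1,"translation": [0.116,-0.284,-0.03],"dr": [0,0,-0.068]},
])

```text
clock: 23.02
eef_pos: [498.8, 97.0, 265.5]
tcp_rot: [3.141, -0.0, 1.582]
contact_force: [0.3, 0.4, -0.6]
opening: 0.207
```

Emit:
jog_arm([
  {"gripper": 1,"translation": [0.116,-0.284,-0.03],"dr": [0,0,-0.068]},
  {"gripper": 1,"translation": [0.116,-0.284,-0.03],"dr": [0,0,-0.066]},
  {"gripper": 1,"translation": [0,0,0],"dr": [0,0,0]},
  {"gripper": 1,"translation": [0,0,0],"dr": [0,0,0]},
  {"gripper": 1,"translation": [0,0,0],"dr": [0,0,0]},
])

```text
clock: 23.43
eef_pos: [521.4, 41.8, 259.3]
tcp_rot: [-3.141, -0.0, 1.38]
contact_force: [0.4, -0.5, -0.3]
opening: 0.211
```

Emit:
jog_arm([
  {"gripper": 1,"translation": [0,-0.008,-0.34],"dr": [0,0,0]},
  {"gripper": 1,"translation": [0,0,-0.34],"dr": [0,0,0]},
  {"gripper": 1,"translation": [0,0,-0.34],"dr": [0,0,0]},
  {"gripper": 1,"translation": [0,0,-0.3],"dr": [0,0,0]},
  {"gripper": 1,"translation": [0,0,-0.08],"dr": [0,0,0]},
  {"gripper": 1,"translation": [0,0,-0.05],"dr": [0,0,0]},
  {"gripper": 1,"translation": [0,0,-0.05],"dr": [0,0,0]},
  {"gripper": 1,"translation": [0,0,-0.04],"dr": [0,0,0]},
  {"gripper": 1,"translation": [0,0,-0.04],"dr": [0,0,0]},
  {"gripper": 1,"translation": [0,0,0],"dr": [0,0,0]},
])

```text
clock: 24.27
eef_pos: [522.0, 41.0, 101.5]
tcp_rot: [3.141, -0.0, 1.382]
contact_force: [-0.4, -0.5, -0.5]
opening: 0.206
```

Emit:
jog_arm([
  {"gripper": 1,"translation": [0,0,-0.04],"dr": [0,0,0]},
  {"gripper": 1,"translation": [0,0,-0.04],"dr": [0,0,0]},
  {"gripper": 1,"translation": [0,0,0],"dr": [0,0,0]},
  {"gripper": 0.1,"translation": [0,0,0],"dr": [0,0,0]},
  {"gripper": 0.1,"translation": [0,0,0],"dr": [0,0,0]},
  {"gripper": 0.1,"translation": [0,0,0],"dr": [0,0,0]},
  {"gripper": 0.1,"translation": [0,0,0.1],"dr": [0,0,0]},
  {"gripper": 0.1,"translation": [0,0,0.3],"dr": [0,0,0]},
  {"gripper": 0.1,"translation": [0,0,0.35],"dr": [0,0,0]},
  {"gripper": 0.1,"translation": [0,0,0.35],"dr": [0,0,0]},
  {"gripper": 0.1,"translation": [-0.3,0,0.3],"dr": [0,0,0]},
  {"gripper": 0.1,"translation": [-0.4,0,0.1],"dr": [0,0,0]},
])

```text
clock: 25.27
eef_pos: [455.6, 41.1, 247.5]
tcp_rot: [3.133, -0.002, 1.382]
contact_force: [0.4, 0.0, 0.9]
opening: 0.451
```

Emit:
jog_arm([
  {"gripper": 1,"translation": [-0.4,0,0],"dr": [0,0,0]},
  {"gripper": 1,"translation": [-0.4,0,0],"dr": [0,0,0]},
  {"gripper": 1,"translation": [0,0,0],"dr": [0,0,0]},
  {"gripper": 1,"translation": [0,0,0],"dr": [0,0,0]},
])

```text
clock: 25.6
eef_pos: [370.6, 40.8, 243.3]
tcp_rot: [3.14, -0.0, 1.383]
contact_force: [0.0, 0.8, 0.6]
opening: 0.0
```

```bash
python3 -c "
from h import *
im=r.grab_frame('top')
a=cv2.resize(im[155:275,250:420],None,fx=4.7,fy=4.7,interpolation=cv2.INTER_CUBIC)
cv2.imwrite('pics/t2.png',a);print(a.shape)"
```

```text
(564, 799, 3)
```

View pics/t2.png

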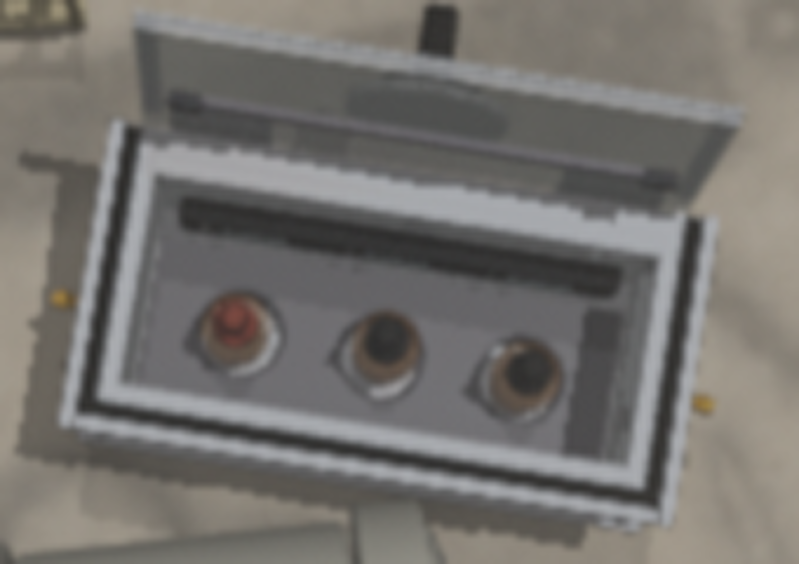

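All three bottles are seated in their holes, and the groove shows clearly, with corners near (87,408) and (657,500). I'll refit the box from the groove and plan the lid path.

Run:
```python
from h import *
np.set_printoptions(precision=1,suppress=True)
q=lambda p:onz("top",(p[0]/4.7+250,p[1]/4.7+155),104)[:2]
px=[(130,133),(88,410),(657,498),(693,222)]
th,o,e=fit2([(50,122),(-58,122),(-58,-122),(50,-122)],[q(p) for p in px]);print(th,o,e)
th,o=-.158,np.array([518.3,-24.8])
w=lambda x,y:o+[np.cos(th)*x-np.sin(th)*y,np.sin(th)*x+np.cos(th)*y]
s=r.sense();print(s["eef_pos"],s["tcp_rot"])
prev=None
for t in [1.95,1.75,1.6,1.45,1.3,1.15,1.0,.85,.7,.55,.4,.3,.2,.1,.0]:
    P=np.array([71,109.5])+118*np.array([-np.cos(t),np.sin(t)])-1.5*np.array([np.sin(t),np.cos(t)])
    W=np.array([*w(P[0]+11,0),P[1]+25]);print(t,W,None if prev is None else (W-prev)/100);prev=W
```

```text
-0.15128366077763633 [524.8 -26.2] [[-6.8 -0.2]
 [ 6.  -1. ]
 [ 6.3  0.4]
 [-5.5  0.7]]
[372.4  40.9 243.5] [ 3.1 -0.   1.4]
1.95 [641.  -44.4 244.7] None
1.75 [618.6 -40.8 250.9] [-0.2  0.   0.1]
1.6 [601.2 -38.  252.5] [-0.2  0.   0. ]
1.45 [583.8 -35.2 251.5] [-0.2  0.  -0. ]
1.3 [566.7 -32.5 247.8] [-0.2  0.  -0. ]
1.15 [550.3 -29.9 241.6] [-0.2  0.  -0.1]
1.0 [535.1 -27.5 233. ] [-0.2  0.  -0.1]
0.85 [521.3 -25.3 222.2] [-0.1  0.  -0.1]
0.7 [509.2 -23.3 209.4] [-0.1  0.  -0.1]
0.55 [499.2 -21.8 194.9] [-0.1  0.  -0.1]
0.4 [491.4 -20.5 179.1] [-0.1  0.  -0.2]
0.3 [487.5 -19.9 167.9] [-0.   0.  -0.1]
0.2 [484.8 -19.5 156.5] [-0.   0.  -0.1]
0.1 [483.2 -19.2 144.8] [-0.   0.  -0.1]
0.0 [482.7 -19.1 133. ] [-0.   0.  -0.1]
```

Emit:
jog_arm([
  {"gripper": 1,"translation": [0.1,-0.04,0.3],"dr": [0,0,0]},
  {"gripper": 1,"translation": [0.29,-0.09,0.2],"dr": [0,0,0]},
  {"gripper": 1,"translation": [0.29,-0.09,0],"dr": [0,0,0]},
  {"gripper": 1,"translation": [0.29,-0.09,0],"dr": [0,0,0]},
  {"gripper": 1,"translation": [0.29,-0.09,0],"dr": [0,0,0]},
  {"gripper": 1,"translation": [0.29,-0.09,0],"dr": [0,0,0]},
  {"gripper": 1,"translation": [0.29,-0.09,0],"dr": [0,0,0]},
  {"gripper": 1,"translation": [0.29,-0.09,0],"dr": [0,0,0]},
  {"gripper": 1,"translation": [0.29,-0.09,0],"dr": [0,0,0]},
  {"gripper": 1,"translation": [0.29,-0.09,0],"dr": [0,0,0]},
  {"gripper": 1,"translation": [0.15,-0.03,0],"dr": [0,0,0]},
  {"gripper": 1,"translation": [0,0,0],"dr": [0,0,0]},
])

```text
clock: 26.65
eef_pos: [662.1, -48.3, 291.4]
tcp_rot: [3.14, 0.0, 1.381]
contact_force: [-1.1, -0.1, -0.7]
opening: 0.002
```

Emit:
jog_arm([
  {"gripper": 1,"translation": [0,0,-0.25],"dr": [0,0,0]},
  {"gripper": 1,"translation": [0,0,-0.28],"dr": [0,0,0]},
  {"gripper": 1,"translation": [0,0,0],"dr": [0,0,0]},
  {"gripper": 1,"translation": [0,0,0],"dr": [0,0,0]},
])

```text
clock: 26.98
eef_pos: [657.2, -47.0, 238.2]
tcp_rot: [-3.138, 0.0, 1.382]
contact_force: [0.1, -0.1, 0.7]
opening: 0.002
```

Emit:
jog_arm([
  {"gripper": 1,"translation": [-0.16,0.026,0.03],"dr": [0,0,0]},
  {"gripper": 1,"translation": [-0.224,0.036,0.07],"dr": [0,0,0]},
  {"gripper": 1,"translation": [-0.174,0.028,0.016],"dr": [0,0,0]},
  {"gripper": 1,"translation": [-0.174,0.028,-0.01],"dr": [0,0,0]},
  {"gripper": 1,"translation": [-0.171,0.027,-0.037],"dr": [0,0,0]},
  {"gripper": 1,"translation": [-0.164,0.026,-0.062],"dr": [0,0,0]},
  {"gripper": 1,"translation": [-0.152,0.024,-0.086],"dr": [0,0,0]},
  {"gripper": 1,"translation": [-0.138,0.022,-0.108],"dr": [0,0,0]},
  {"gripper": 1,"translation": [-0.121,0.02,-0.128],"dr": [0,0,0]},
])

```text
clock: 27.73
eef_pos: [511.5, -23.4, 210.8]
tcp_rot: [3.136, -0.001, 1.382]
contact_force: [1.6, -0.8, 2.5]
opening: -0.0
```

Emit:
jog_arm([
  {"gripper": 1,"translation": [-0.1,0.015,-0.145],"dr": [0,0,0]},
  {"gripper": 1,"translation": [-0.078,0.013,-0.158],"dr": [0,0,0]},
  {"gripper": 1,"translation": [-0.039,0.006,-0.112],"dr": [0,0,0]},
  {"gripper": 1,"translation": [-0.027,0.004,-0.114],"dr": [0,0,0]},
  {"gripper": 1,"translation": [-0.016,0.003,-0.11],"dr": [0,0,0]},
  {"gripper": 1,"translation": [-0.005,0.001,-0.07],"dr": [0,0,0]},
  {"gripper": 1,"translation": [0,0,-0.03],"dr": [0,0,0]},
  {"gripper": 1,"translation": [0,0,0],"dr": [0,0,0]},
])

```text
clock: 28.4
eef_pos: [484.5, -19.2, 134.7]
tcp_rot: [3.141, -0.0, 1.382]
contact_force: [-0.8, -0.2, 0.4]
opening: -0.001
```

Emit:
jog_arm([
  {"gripper": 1,"translation": [0,0,-0.015],"dr": [0,0,0]},
  {"gripper": 1,"translation": [0,0,-0.015],"dr": [0,0,0]},
  {"gripper": 1,"translation": [0,0,-0.01],"dr": [0,0,0]},
  {"gripper": 1,"translation": [0,0,0],"dr": [0,0,0]},
])

```text
clock: 28.73
eef_pos: [484.8, -19.3, 132.8]
tcp_rot: [3.14, -0.0, 1.382]
contact_force: [-9.1, 1.7, 29.5]
opening: 0.004
```

The lid rests firm with the tip at z≈108, so it is shut. Now the knob.

Emit:
jog_arm([
  {"gripper": 1,"translation": [0,0,0.25],"dr": [0,0,0]},
  {"gripper": 0,"translation": [0,0,0.35],"dr": [0,0,0]},
  {"gripper": 0,"translation": [0.1,-0.016,0.15],"dr": [0,0,0]},
  {"gripper": 0,"translation": [0.21,-0.034,0],"dr": [0,0,0]},
  {"gripper": 0,"translation": [0.2,-0.032,0],"dr": [0,0,0.02]},
  {"gripper": 0,"translation": [0,0,0],"dr": [0,0,0]},
  {"gripper": 0,"translation": [0,0,0],"dr": [0,0,0]},
])

```text
clock: 29.32
eef_pos: [535.5, -27.6, 205.5]
tcp_rot: [3.141, -0.0, 1.413]
contact_force: [0.1, 0.6, -0.6]
opening: 0.5
```

```bash
python3 -c "
from h import *
print(r.sense()['eef_pos'],r.sense()['tcp_rot'])
im=r.grab_frame('side')
a=cv2.resize(im[150:310,220:400],None,fx=3.5,fy=3.5,interpolation=cv2.INTER_CUBIC)
cv2.imwrite('pics/s3.png',a)"
```

```text
[535.54688275 -27.57509889 205.51260723] [ 3.14089843e+00 -3.64857042e-05  1.41319835e+00]
```

View pics/s3.png

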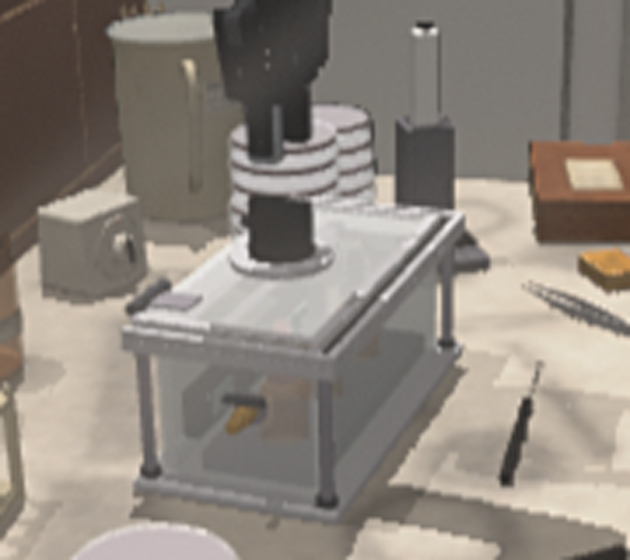

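The lid is shut and flush, the knob bar (280,225) points along the box's x, and the gripper is right above it. I'll grip and turn.

Emit:
jog_arm([
  {"gripper": 0,"translation": [0.005,0,-0.3],"dr": [0,0,0]},
  {"gripper": 0,"translation": [0,0,-0.245],"dr": [0,0,0]},
  {"gripper": 1,"translation": [0,0,0],"dr": [0,0,0]},
  {"gripper": 1,"translation": [0,0,0],"dr": [0,0,0]},
  {"gripper": 1,"translation": [0,0,0],"dr": [0,0,0]},
  {"gripper": 1,"translation": [0,0,0],"dr": [0,0,0]},
  {"gripper": 1,"translation": [0,0,0],"dr": [0,0,0]},
], squeeze=40)

```text
clock: 29.95
eef_pos: [534.5, -27.7, 151.0]
tcp_rot: [-3.14, 0.001, 1.414]
contact_force: [-2.7, -4.3, -7.8]
opening: 0.155
```

Emit:
jog_arm([
  {"gripper": 1,"translation": [0,0,0],"dr": [0,0,-0.07]},
  {"gripper": 1,"translation": [0,0,0],"dr": [0,0,-0.07]},
  {"gripper": 1,"translation": [0,0,0],"dr": [0,0,-0.07]},
  {"gripper": 1,"translation": [0,0,0],"dr": [0,0,-0.07]},
  {"gripper": 1,"translation": [0,0,0],"dr": [0,0,-0.07]},
  {"gripper": 1,"translation": [0,0,0],"dr": [0,0,-0.07]},
  {"gripper": 1,"translation": [0,0,0],"dr": [0,0,0]},
])

```text
clock: 30.53
eef_pos: [535.6, -26.1, 151.0]
tcp_rot: [-3.141, -0.002, 0.746]
contact_force: [1.1, 6.2, -10.5]
opening: 0.158
```

Emit:
jog_arm([
  {"gripper": 1,"translation": [0,0,0],"dr": [0,0,-0.07]},
  {"gripper": 1,"translation": [0,0,0],"dr": [0,0,-0.07]},
  {"gripper": 1,"translation": [0,0,0],"dr": [0,0,-0.07]},
  {"gripper": 1,"translation": [0,0,0],"dr": [0,0,-0.07]},
  {"gripper": 1,"translation": [0,0,0],"dr": [0,0,-0.07]},
  {"gripper": 1,"translation": [0,0,0],"dr": [0,0,-0.07]},
  {"gripper": 1,"translation": [0,0,0],"dr": [0,0,-0.07]},
  {"gripper": 1,"translation": [0,0,0],"dr": [0,0,-0.06]},
  {"gripper": 1,"translation": [0,0,0],"dr": [0,0,-0.04]},
  {"gripper": 1,"translation": [0,0,0],"dr": [0,0,0]},
  {"gripper": 1,"translation": [0,0,0],"dr": [0,0,0]},
])

```text
clock: 31.45
eef_pos: [538.2, -25.5, 151.5]
tcp_rot: [-3.138, -0.006, -0.174]
contact_force: [10.9, 11.5, -17.1]
opening: 0.154
```

```bash
python3 -c "
from h import *
s=r.sense();print(s['tcp_rot'],s['wrist_torque'],s['contact_force'])"
```

```text
[-3.13759911 -0.00583447 -0.17356284] [ 1.88402014 -1.61534323  0.36619745] [ 10.87450215  11.50759574 -17.14956001]
```

Knob turned 1.59 rad; it's at the stop (torque rises to 0.37 N m). Releasing and backing off for a look.

Emit:
jog_arm([
  {"gripper": 0,"translation": [0,0,0],"dr": [0,0,0]},
  {"gripper": 0,"translation": [0,0,0],"dr": [0,0,0]},
  {"gripper": 0,"translation": [0,0,0],"dr": [0,0,0]},
  {"gripper": 0,"translation": [0,0,0.2],"dr": [0,0,0]},
  {"gripper": 0,"translation": [0,0,0.35],"dr": [0,0,0]},
  {"gripper": 0,"translation": [-0.1,0,0.35],"dr": [0,0,0]},
  {"gripper": 0,"translation": [-0.35,-0.1,0.2],"dr": [0,0,0]},
  {"gripper": 0,"translation": [-0.35,-0.1,0.2],"dr": [0,0,0]},
  {"gripper": 0,"translation": [-0.35,-0.1,0],"dr": [0,0,0]},
  {"gripper": 0,"translation": [-0.35,-0.1,0],"dr": [0,0,0]},
  {"gripper": 0,"translation": [-0.2,-0.1,0],"dr": [0,0,0]},
  {"gripper": 0,"translation": [0,0,0],"dr": [0,0,0]},
])

```text
clock: 32.45
eef_pos: [361.5, -78.3, 281.1]
tcp_rot: [3.141, 0.0, -0.174]
contact_force: [0.4, -0.4, -0.2]
opening: 0.496
```

```bash
python3 -c "
from h import *
im=r.grab_frame('top');cv2.imwrite('pics/top2_raw.png',im)
im2=r.grab_frame('side');cv2.imwrite('pics/side2_raw.png',im2)
cv2.imwrite('pics/t3.png',cv2.resize(im[170:300,250:510],None,fx=3.07,fy=3.07,interpolation=cv2.INTER_CUBIC))"
```

```text
(no output)
```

View pics/t3.png

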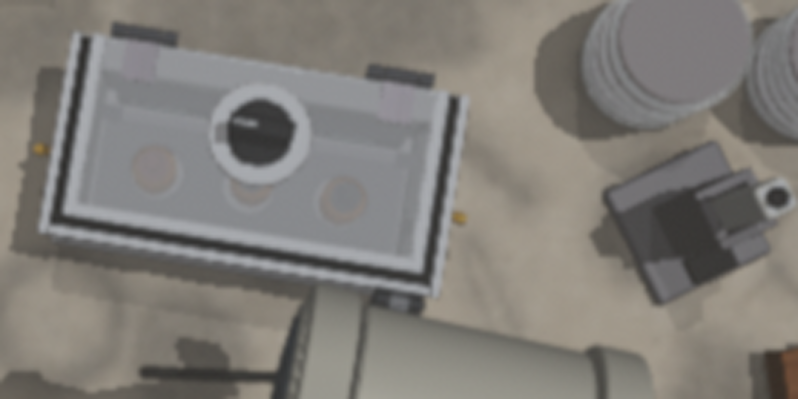

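The groove shows as a dark line round the lid and the knob bar is turned across. The stand foot's corner (605,188) is unchanged. I'll fit the groove line by image code.

```bash
cat > groove.py <<'E'
from h import *
from scipy.ndimage import map_coordinates
from scipy.optimize import least_squares
im=cv2.cvtColor(cv2.imread("pics/top2_raw.png"),cv2.COLOR_BGR2GRAY).astype(float)
S=[((50,122),(-58,122),(0,1)),((-58,122),(-58,-122),(1,0)),((-58,-122),(50,-122),(0,1))]
Z=104
def w(p,th,ox,oy): 
    c,s=np.cos(th),np.sin(th);return np.array([ox+c*p[0]-s*p[1],oy+s*p[0]+c*p[1],Z])
par=np.array([-.158,518.3,-24.8])
for it in range(3):
    obs=[]
    for a,b,n in S:
        for t in np.linspace(.1,.9,17):
            m=np.array(a)*(1-t)+np.array(b)*t;n_=np.array(n)
            d=np.arange(-9,9.01,.25)
            uv=np.array([proj("top",w(m+n_*k,*par)) for k in d])
            v=map_coordinates(im,[uv[:,1],uv[:,0]],order=1)
            k=np.clip((v.min()+v.max())/2-v,0,None)
            # connected dark run around the minimum nearest the middle
            j=np.argmin(v+2*abs(d));lo=hi=j
            while lo>0 and k[lo-1]>0: lo-=1
            while hi<len(d)-1 and k[hi+1]>0: hi+=1
            c=(d[lo]+d[hi])/2
            if 2<d[hi]-d[lo]<12: obs.append((m,n_,c,d[hi]-d[lo]))
    W=[(m,n,w(m+n*c,*par)) for m,n,c,_ in obs]
    def res(p):
        c,s=np.cos(p[0]),np.sin(p[0]);R=np.array([[c,s],[-s,c]])
        return [((R@(P[:2]-p[1:]))-m)@n for m,n,P in W]
    f=least_squares(res,par,loss="soft_l1");par=f.x
    print(par,len(obs),np.abs(f.fun).mean(),np.mean([o[3] for o in obs]))
e=np.array(res(par));
for i,(a,b,n) in enumerate(S): print(i,[round(x,1) for x,(m,nn,_) in zip(e,W) if (tuple(nn)==n and (abs(m[1]-a[1])<1 if i!=1 else 1))])
E
python3 groove.py
```

```text
[-1.61065945e-01  5.19929568e+02 -2.40314332e+01] 51 0.5089982892175419 6.9411764705882355
[-1.60421920e-01  5.19965696e+02 -2.40361699e+01] 51 0.5176724796854754 7.049019607843137
[-1.60828009e-01  5.19950586e+02 -2.40375023e+01] 51 0.5050640129385826 7.034313725490196
0 [np.float64(0.9), np.float64(0.5), np.float64(0.8), np.float64(0.6), np.float64(0.5), np.float64(0.9), np.float64(0.6), np.float64(1.0), np.float64(0.6), np.float64(0.9), np.float64(0.6), np.float64(0.9), np.float64(0.6), np.float64(0.7), np.float64(0.7), np.float64(0.6), np.float64(0.7)]
1 [np.float64(0.1), np.float64(-0.0), np.float64(-0.0), np.float64(-0.0), np.float64(-0.1), np.float64(-0.1), np.float64(-0.1), np.float64(0.1), np.float64(0.0), np.float64(0.1), np.float64(0.0), np.float64(0.0), np.float64(0.0), np.float64(0.0), np.float64(0.0), np.float64(-0.1), np.float64(-0.1)]
2 [np.float64(-0.8), np.float64(-0.5), np.float64(-0.8), np.float64(-0.6), np.float64(-1.0), np.float64(-0.8), np.float64(-0.5), np.float64(-0.8), np.float64(-0.6), np.float64(-1.0), np.float64(-0.7), np.float64(-0.6), np.float64(-0.9), np.float64(-0.6), np.float64(-1.0), np.float64(-0.6), np.float64(-0.6)]
```

Box fit in the camera frame: (520.0, −24.0), yaw −0.1605, residuals under 1 mm. The knob grip implies about (520.4, −25), which agrees. Next I triangulate the pen's top.

Run:
```python
from h import *
t=(777/3.07+250,197/3.07+170);s=(425/3.5+220,24/3.5+150)
print(t,s,tri(t,s),onz("top",t,201))
# foot corners, new picture
px=[(605,188),(715,142),(768,246),(660,303)]
W=[onz("top",(a/3.07+250,b/3.07+170),12)[:2] for a,b in px]
print(fit2([(45,45),(45,-45),(-45,-45),(-45,45)],W))
```

```text
(503.0944625407166, 234.16938110749186) (341.42857142857144, 156.85714285714286) [ 487.80833403 -333.44475599  203.38662033] [ 488.27379807 -334.2241682   201.        ]
(np.float64(0.4404781272700825), array([ 489.2880716 , -333.93706319]), array([[-0.77525004,  2.24817221],
       [ 4.63196424, -0.48116547],
       [-2.93061716, -3.02023054],
       [-0.92609704,  1.25322379]]))
```

Emit:
jog_arm([
  {"gripper": 0,"translation": [0.115,-0.233,0],"dr": [0,0,0.035]},
  {"gripper": 0,"translation": [0.115,-0.233,0],"dr": [0,0,0.035]},
  {"gripper": 0,"translation": [0.115,-0.233,0],"dr": [0,0,0.035]},
  {"gripper": 0,"translation": [0.115,-0.233,0],"dr": [0,0,0.035]},
  {"gripper": 0,"translation": [0.115,-0.233,0],"dr": [0,0,0.035]},
  {"gripper": 0,"translation": [0.115,-0.233,0],"dr": [0,0,0.035]},
  {"gripper": 0,"translation": [0.115,-0.233,0],"dr": [0,0,0.035]},
  {"gripper": 0,"translation": [0.115,-0.233,0],"dr": [0,0,0.035]},
  {"gripper": 0,"translation": [0.115,-0.233,0],"dr": [0,0,0.035]},
  {"gripper": 0,"translation": [0.115,-0.233,0],"dr": [0,0,0.035]},
  {"gripper": 0,"translation": [0.115,-0.233,0],"dr": [0,0,0.032]},
  {"gripper": 0,"translation": [0,0,0],"dr": [0,0,0]},
])

```text
clock: 33.55
eef_pos: [494.9, -337.4, 280.3]
tcp_rot: [3.139, -0.001, 0.429]
contact_force: [-0.7, -0.2, -0.2]
opening: 0.501
```

Run:
```python
from h import *
a=cv2.imread("pics/side2_raw.png");b=r.grab_frame("side")
t=a[184:208,330:352]
m=cv2.matchTemplate(b[140:260,290:400],t,cv2.TM_CCOEFF_NORMED);print(cv2.minMaxLoc(m),"expect",(40,44))
print(r.sense()["eef_pos"])
```

```text
(-0.6312956213951111, 0.9995042085647583, (57, 31), (40, 44)) expect (40, 44)
[ 493.63367652 -335.45159232  280.0168573 ]
```

Emit:
jog_arm([
  {"gripper": 0,"translation": [-0.05,0.01,-0.1],"dr": [0,0,0]},
  {"gripper": 0,"translation": [-0.006,0.002,-0.3],"dr": [0,0,0]},
  {"gripper": 0,"translation": [0,0,-0.3],"dr": [0,0,0]},
  {"gripper": 0,"translation": [0,0,-0.25],"dr": [0,0,0]},
  {"gripper": 0,"translation": [0,0,-0.14],"dr": [0,0,0]},
  {"gripper": 0,"translation": [0,0,0],"dr": [0,0,0]},
  {"gripper": 1,"translation": [0,0,0],"dr": [0,0,0]},
  {"gripper": 1,"translation": [0,0,0],"dr": [0,0,0]},
  {"gripper": 1,"translation": [0,0,0],"dr": [0,0,0]},
  {"gripper": 1,"translation": [0,0,0],"dr": [0,0,0]},
  {"gripper": 1,"translation": [0,0,0],"dr": [0,0,0]},
], squeeze=40)

```text
clock: 34.52
eef_pos: [486.6, -332.7, 172.6]
tcp_rot: [3.14, -0.001, 0.427]
contact_force: [-0.4, -0.6, -0.7]
opening: 0.254
```

Pen gripped (opening 21.6 mm). I'll lift it straight out and carry it to above seam_0 at (589, 88).

Emit:
jog_arm([
  {"gripper": 1,"translation": [0,0,0.08],"dr": [0,0,0]},
  {"gripper": 1,"translation": [0,0,0.15],"dr": [0,0,0]},
  {"gripper": 1,"translation": [0,0,0.2],"dr": [0,0,0]},
  {"gripper": 1,"translation": [0,0,0.25],"dr": [0,0,0]},
  {"gripper": 1,"translation": [0,0,0.3],"dr": [0,0,0]},
  {"gripper": 1,"translation": [0,0,0.35],"dr": [0,0,0]},
  {"gripper": 1,"translation": [0.05,0.2,0.35],"dr": [0,0,0]},
  {"gripper": 1,"translation": [0.073,0.3,0.05],"dr": [0,0,0]},
  {"gripper": 1,"translation": [0.073,0.3,0],"dr": [0,0,0]},
  {"gripper": 1,"translation": [0.073,0.3,0],"dr": [0,0,0]},
  {"gripper": 1,"translation": [0.073,0.3,0],"dr": [0,0,0]},
  {"gripper": 1,"translation": [0.073,0.3,0],"dr": [0,0,0]},
], squeeze=60)

```text
clock: 35.52
eef_pos: [527.7, -161.2, 345.8]
tcp_rot: [3.141, -0.001, 0.427]
contact_force: [0.7, -0.3, -1.2]
opening: 0.25
```

Emit:
jog_arm([
  {"gripper": 1,"translation": [0.073,0.3,0],"dr": [0,0,0]},
  {"gripper": 1,"translation": [0.073,0.3,0],"dr": [0,0,0]},
  {"gripper": 1,"translation": [0.073,0.3,0],"dr": [0,0,0]},
  {"gripper": 1,"translation": [0.073,0.3,0],"dr": [0,0,0]},
  {"gripper": 1,"translation": [0.073,0.3,0],"dr": [0,0,0]},
  {"gripper": 1,"translation": [0.073,0.3,0],"dr": [0,0,0]},
  {"gripper": 1,"translation": [0.073,0.3,0],"dr": [0,0,0]},
  {"gripper": 1,"translation": [0.03,0.1,0],"dr": [0,0,0]},
  {"gripper": 1,"translation": [0,0,0],"dr": [0,0,0]},
  {"gripper": 1,"translation": [0,0,0],"dr": [0,0,0]},
  {"gripper": 1,"translation": [0,0,0],"dr": [0,0,0]},
])

```text
clock: 36.43
eef_pos: [581.5, 56.6, 344.9]
tcp_rot: [3.141, 0.0, 0.427]
contact_force: [-0.6, 0.3, -0.8]
opening: 0.251
```

Run:
```python
from h import *
s=r.sense();p=s["eef_pos"];print(p,s["tcp_rot"],s["opening"])
im=r.grab_frame("side");u=proj("side",p-[0,0,155.6]);v=proj("side",p-[0,0,80]);print(u,v)
x0,y0=int(u[0])-45,int(u[1])-70
print(x0,y0)
cv2.imwrite("pics/p1.png",cv2.resize(im[y0:y0+120,x0:x0+90],None,fx=5,fy=5,interpolation=cv2.INTER_CUBIC))
```

```text
[581.54074256  56.55897593 344.92078433] [3.14109347e+00 2.48495725e-04 4.26880966e-01] 0.25060470344501223
[268.77076214 202.1851831 ] [266.55905399 165.92185279]
223 132
```

View pics/p1.png

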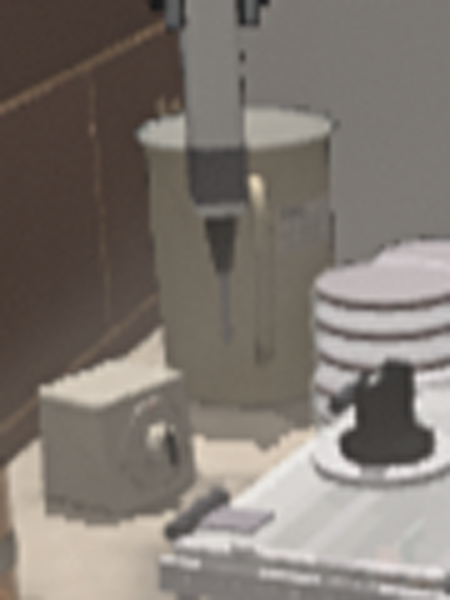

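The tip shows at (228,340), i.e. (268.6,200), and the column is as expected. The pen is vertical. I'll move over the groove and lower it.

Emit:
jog_arm([
  {"gripper": 1,"translation": [0.025,0.11,0],"dr": [0,0,0]},
  {"gripper": 1,"translation": [0.025,0.11,0],"dr": [0,0,0]},
  {"gripper": 1,"translation": [0.02,0.104,0],"dr": [0,0,0]},
  {"gripper": 1,"translation": [0,0,-0.2],"dr": [0,0,0]},
  {"gripper": 1,"translation": [0,0,-0.25],"dr": [0,0,0]},
  {"gripper": 1,"translation": [0,0,-0.2],"dr": [0,0,0]},
  {"gripper": 1,"translation": [0,0,-0.1],"dr": [0,0,0]},
  {"gripper": 1,"translation": [0,0,0],"dr": [0,0,0]},
  {"gripper": 1,"translation": [0,0,0],"dr": [0,0,0]},
  {"gripper": 1,"translation": [0,0,0],"dr": [0,0,0]},
])

```text
clock: 37.32
eef_pos: [589.7, 90.2, 271.0]
tcp_rot: [3.141, -0.002, 0.427]
contact_force: [0.1, -0.3, 0.3]
opening: 0.246
```

Run:
```python
from h import *
s=r.sense();p=s["eef_pos"];print(p,s["tcp_rot"],s["contact_force"])
im=r.grab_frame("side");u=proj("side",p-[0,0,155.6]);
o=np.array([520.1,-24.4]);th=-.1605
for b in((50,122),(50,126),(50,132),(50,118)):
    print(b,proj("side",[o[0]+np.cos(th)*b[0]-np.sin(th)*b[1],o[1]+np.sin(th)*b[0]+np.cos(th)*b[1],108]))
x0,y0=int(u[0])-35,int(u[1])-35
print(u,x0,y0)
cv2.imwrite("pics/p2.png",cv2.resize(im[y0:y0+55,x0:x0+75],None,fx=10,fy=10,interpolation=cv2.INTER_CUBIC))
```

```text
[589.65613907  90.21574271 270.98989052] [ 3.14114001e+00 -1.84412865e-03  4.27249388e-01] [ 0.09099611 -0.33129992  0.25575654]
(50, 122) [263.11372459 244.34806543]
(50, 126) [262.22618233 245.08088477]
(50, 132) [260.88190817 246.19081514]
(50, 118) [263.99444738 243.62087673]
[262.23378745 241.4274767 ] 227 206
```

View pics/p2.png

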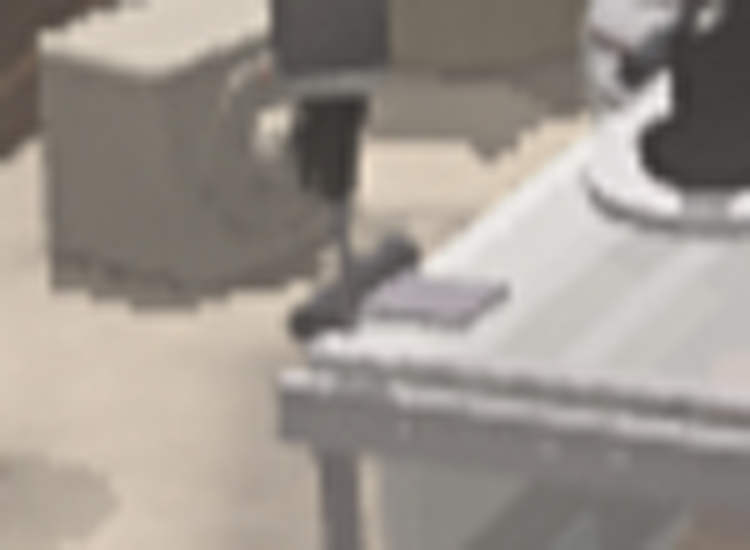

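Emit:
jog_arm([
  {"gripper": 1,"translation": [-0.008,-0.012,0],"dr": [0,0,0]},
  {"gripper": 1,"translation": [0,0,-0.03],"dr": [0,0,0]},
  {"gripper": 1,"translation": [0,0,-0.02],"dr": [0,0,0]},
  {"gripper": 1,"translation": [0,0,-0.015],"dr": [0,0,0]},
  {"gripper": 1,"translation": [0,0,-0.01],"dr": [0,0,0]},
  {"gripper": 1,"translation": [0,0,0],"dr": [0,0,0]},
  {"gripper": 1,"translation": [0,0,0],"dr": [0,0,0]},
])

```text
clock: 37.95
eef_pos: [588.0, 88.6, 262.1]
tcp_rot: [-3.142, 0.0, 0.427]
contact_force: [-0.0, -1.0, -1.1]
opening: 0.251
```

Emit:
jog_arm([
  {"gripper": 1,"translation": [0.005,0,-0.01],"dr": [0,0,0]},
  {"gripper": 1,"translation": [0,0,-0.01],"dr": [0,0,0]},
  {"gripper": 1,"translation": [0,0,0],"dr": [0,0,0]},
  {"gripper": 1,"translation": [0,0,0],"dr": [0,0,0]},
])

```text
clock: 38.28
eef_pos: [588.5, 88.7, 260.0]
tcp_rot: [-3.142, 0.0, 0.427]
contact_force: [0.4, -1.2, -0.8]
opening: 0.253
```

Emit:
jog_arm([
  {"gripper": 1,"translation": [0,0,-0.01],"dr": [0,0,0]},
  {"gripper": 1,"translation": [0,0,0],"dr": [0,0,0]},
  {"gripper": 1,"translation": [0,0,0],"dr": [0,0,0]},
])

```text
clock: 38.53
eef_pos: [588.5, 88.7, 259.1]
tcp_rot: [-3.142, 0.0, 0.427]
contact_force: [0.1, 0.1, -1.7]
opening: 0.254
```

Emit:
jog_arm([
  {"gripper": 1,"translation": [0,0,-0.008],"dr": [0,0,0]},
  {"gripper": 1,"translation": [0,0,0],"dr": [0,0,0]},
  {"gripper": 1,"translation": [0,0,0],"dr": [0,0,0]},
])

```text
clock: 38.78
eef_pos: [588.5, 88.7, 258.3]
tcp_rot: [-3.142, 0.0, 0.427]
contact_force: [-0.1, -0.1, -1.0]
opening: 0.249
```

Emit:
jog_arm([
  {"gripper": 1,"translation": [0,0,-0.008],"dr": [0,0,0]},
  {"gripper": 1,"translation": [0,0,0],"dr": [0,0,0]},
  {"gripper": 1,"translation": [0,0,0],"dr": [0,0,0]},
])

```text
clock: 39.03
eef_pos: [588.5, 88.6, 257.5]
tcp_rot: [-3.142, 0.0, 0.427]
contact_force: [0.1, 0.1, -1.1]
opening: 0.25
```

Emit:
jog_arm([
  {"gripper": 1,"translation": [0,0,-0.008],"dr": [0,0,0]},
  {"gripper": 1,"translation": [0,0,0],"dr": [0,0,0]},
  {"gripper": 1,"translation": [0,0,0],"dr": [0,0,0]},
])

```text
clock: 39.28
eef_pos: [588.6, 88.7, 256.9]
tcp_rot: [3.141, -0.0, 0.427]
contact_force: [-1.1, 0.3, 1.8]
opening: 0.249
```

Emit:
jog_arm([
  {"gripper": 1,"translation": [0,0,-0.008],"dr": [0,0,0]},
  {"gripper": 1,"translation": [0,0,0],"dr": [0,0,0]},
  {"gripper": 1,"translation": [0,0,0],"dr": [0,0,0]},
])

```text
clock: 39.53
eef_pos: [588.7, 88.7, 256.5]
tcp_rot: [3.141, -0.001, 0.427]
contact_force: [-0.5, 0.1, 4.3]
opening: 0.252
```

Contact is at TCP z≈256.9, which fits the groove floor (expected 257.6). I'll feel for the side walls to confirm and centre.

Emit:
jog_arm([
  {"gripper": 1,"translation": [0,0,0.015],"dr": [0,0,0]},
  {"gripper": 1,"translation": [0.002,0.01,0],"dr": [0,0,0]},
  {"gripper": 1,"translation": [0.002,0.01,0],"dr": [0,0,0]},
  {"gripper": 1,"translation": [0,0,0],"dr": [0,0,0]},
  {"gripper": 1,"translation": [0,0,0],"dr": [0,0,0]},
])

```text
clock: 39.95
eef_pos: [588.9, 90.8, 257.2]
tcp_rot: [-3.141, 0.0, 0.427]
contact_force: [-0.3, 0.0, -0.5]
opening: 0.247
```

Emit:
jog_arm([
  {"gripper": 1,"translation": [0.0015,0.01,0],"dr": [0,0,0]},
  {"gripper": 1,"translation": [0,0,0],"dr": [0,0,0]},
  {"gripper": 1,"translation": [0,0,0],"dr": [0,0,0]},
])

```text
clock: 40.2
eef_pos: [589.0, 91.7, 257.3]
tcp_rot: [-3.142, 0.0, 0.427]
contact_force: [-0.1, 0.4, -0.6]
opening: 0.252
```

Emit:
jog_arm([
  {"gripper": 1,"translation": [0.0015,0.01,0],"dr": [0,0,0]},
  {"gripper": 1,"translation": [0,0,0],"dr": [0,0,0]},
  {"gripper": 1,"translation": [0,0,0],"dr": [0,0,0]},
])

```text
clock: 40.45
eef_pos: [589.2, 92.7, 257.4]
tcp_rot: [3.142, -0.0, 0.427]
contact_force: [0.0, -0.4, -1.9]
opening: 0.251
```

Emit:
jog_arm([
  {"gripper": 1,"translation": [0.0015,0.01,0],"dr": [0,0,0]},
  {"gripper": 1,"translation": [0,0,0],"dr": [0,0,0]},
  {"gripper": 1,"translation": [0,0,0],"dr": [0,0,0]},
])

```text
clock: 40.7
eef_pos: [589.3, 93.5, 257.4]
tcp_rot: [3.141, 0.0, 0.427]
contact_force: [-0.8, -1.0, -0.4]
opening: 0.25
```

Emit:
jog_arm([
  {"gripper": 1,"translation": [0.0015,0.01,0],"dr": [0,0,0]},
  {"gripper": 1,"translation": [0,0,0],"dr": [0,0,0]},
  {"gripper": 1,"translation": [0,0,0],"dr": [0,0,0]},
])

```text
clock: 40.95
eef_pos: [589.3, 94.3, 257.4]
tcp_rot: [3.141, 0.001, 0.427]
contact_force: [-1.9, -4.4, -0.6]
opening: 0.253
```

Emit:
jog_arm([
  {"gripper": 1,"translation": [0.0015,0.01,0],"dr": [0,0,0]},
  {"gripper": 1,"translation": [0,0,0],"dr": [0,0,0]},
  {"gripper": 1,"translation": [0,0,0],"dr": [0,0,0]},
])

```text
clock: 41.2
eef_pos: [589.4, 95.3, 257.4]
tcp_rot: [3.141, 0.001, 0.427]
contact_force: [-2.0, -4.8, -0.0]
opening: 0.249
```

Outer wall felt at TCP y≈93.5, so the tip is in the groove. Now the inner wall.

Emit:
jog_arm([
  {"gripper": 1,"translation": [-0.003,-0.02,0],"dr": [0,0,0]},
  {"gripper": 1,"translation": [-0.003,-0.02,0],"dr": [0,0,0]},
  {"gripper": 1,"translation": [-0.001,-0.01,0],"dr": [0,0,0]},
  {"gripper": 1,"translation": [0,0,0],"dr": [0,0,0]},
  {"gripper": 1,"translation": [0,0,0],"dr": [0,0,0]},
])

```text
clock: 41.62
eef_pos: [589.1, 90.9, 257.5]
tcp_rot: [-3.141, -0.001, 0.427]
contact_force: [-0.5, 0.0, -1.1]
opening: 0.252
```

Emit:
jog_arm([
  {"gripper": 1,"translation": [-0.0015,-0.01,0],"dr": [0,0,0]},
  {"gripper": 1,"translation": [0,0,0],"dr": [0,0,0]},
  {"gripper": 1,"translation": [0,0,0],"dr": [0,0,0]},
])

```text
clock: 41.87
eef_pos: [588.8, 89.7, 257.5]
tcp_rot: [-3.141, -0.0, 0.427]
contact_force: [-0.5, -0.1, -0.3]
opening: 0.248
```

Emit:
jog_arm([
  {"gripper": 1,"translation": [-0.0015,-0.008,0],"dr": [0,0,0]},
  {"gripper": 1,"translation": [0,0,0],"dr": [0,0,0]},
  {"gripper": 1,"translation": [0,0,0],"dr": [0,0,0]},
])

```text
clock: 42.12
eef_pos: [588.7, 88.8, 257.4]
tcp_rot: [-3.142, -0.0, 0.427]
contact_force: [-0.4, -0.2, -2.0]
opening: 0.252
```

Emit:
jog_arm([
  {"gripper": 1,"translation": [-0.001,-0.008,0],"dr": [0,0,0]},
  {"gripper": 1,"translation": [0,0,0],"dr": [0,0,0]},
  {"gripper": 1,"translation": [0,0,0],"dr": [0,0,0]},
])

```text
clock: 42.37
eef_pos: [588.6, 88.1, 257.5]
tcp_rot: [-3.141, -0.0, 0.427]
contact_force: [1.1, 0.5, -1.1]
opening: 0.25
```

Emit:
jog_arm([
  {"gripper": 1,"translation": [-0.001,-0.008,0],"dr": [0,0,0]},
  {"gripper": 1,"translation": [0,0,0],"dr": [0,0,0]},
  {"gripper": 1,"translation": [0,0,0],"dr": [0,0,0]},
])

```text
clock: 42.62
eef_pos: [588.6, 87.5, 257.5]
tcp_rot: [-3.141, -0.001, 0.427]
contact_force: [0.6, 2.8, -0.5]
opening: 0.252
```

Inner wall felt at ≈88.0, so the centre is at TCP y≈90.6 here, and the floor is at 256.9. I'll centre, raise to ≈258.8, and draw along the left side at 2.1 mm per row (25 mm/s).

Emit:
jog_arm([
  {"gripper": 1,"translation": [0.002,0.015,0.013],"dr": [0,0,0]},
  {"gripper": 1,"translation": [0.002,0.016,0],"dr": [0,0,0]},
  {"gripper": 1,"translation": [0,0,0],"dr": [0,0,0]},
  {"gripper": 1,"translation": [0,0,0],"dr": [0,0,0]},
  {"gripper": 1,"translation": [0,0,0],"dr": [0,0,0]},
])

```text
clock: 43.03
eef_pos: [588.8, 90.3, 258.7]
tcp_rot: [3.141, 0.0, 0.427]
contact_force: [-0.3, -0.4, -0.7]
opening: 0.253
```

Emit:
jog_arm([
  {"gripper": 1,"translation": [-0.0207,0.0034,0],"dr": [0,0,0]},
  {"gripper": 1,"translation": [-0.0207,0.0034,0],"dr": [0,0,0]},
  {"gripper": 1,"translation": [-0.0207,0.0034,0],"dr": [0,0,0]},
  {"gripper": 1,"translation": [-0.0207,0.0034,0],"dr": [0,0,0]},
  {"gripper": 1,"translation": [-0.0207,0.0034,0],"dr": [0,0,0]},
  {"gripper": 1,"translation": [-0.0207,0.0034,0],"dr": [0,0,0]},
  {"gripper": 1,"translation": [-0.0207,0.0034,0],"dr": [0,0,0]},
  {"gripper": 1,"translation": [-0.0207,0.0034,0],"dr": [0,0,0]},
  {"gripper": 1,"translation": [-0.0207,0.0034,0],"dr": [0,0,0]},
  {"gripper": 1,"translation": [-0.0207,0.0034,0],"dr": [0,0,0]},
  {"gripper": 1,"translation": [-0.0207,0.0034,0],"dr": [0,0,0]},
  {"gripper": 1,"translation": [-0.0207,0.0034,0],"dr": [0,0,0]},
])

```text
clock: 44.03
eef_pos: [563.8, 94.5, 258.7]
tcp_rot: [-3.142, 0.0, 0.427]
contact_force: [-0.7, 0.2, -1.2]
opening: 0.248
```

Emit:
jog_arm([
  {"gripper": 1,"translation": [-0.0207,0.0034,0],"dr": [0,0,0]},
  {"gripper": 1,"translation": [-0.0207,0.0034,0],"dr": [0,0,0]},
  {"gripper": 1,"translation": [-0.0207,0.0034,0],"dr": [0,0,0]},
  {"gripper": 1,"translation": [-0.0207,0.0034,0],"dr": [0,0,0]},
  {"gripper": 1,"translation": [-0.0207,0.0034,0],"dr": [0,0,0]},
  {"gripper": 1,"translation": [-0.0207,0.0034,0],"dr": [0,0,0]},
  {"gripper": 1,"translation": [-0.0207,0.0034,0],"dr": [0,0,0]},
  {"gripper": 1,"translation": [-0.0207,0.0034,0],"dr": [0,0,0]},
  {"gripper": 1,"translation": [-0.0207,0.0034,0],"dr": [0,0,0]},
  {"gripper": 1,"translation": [-0.0207,0.0034,0],"dr": [0,0,0]},
  {"gripper": 1,"translation": [-0.0207,0.0034,0],"dr": [0,0,0]},
  {"gripper": 1,"translation": [-0.0207,0.0034,0],"dr": [0,0,0]},
])

```text
clock: 45.03
eef_pos: [539.0, 98.6, 258.7]
tcp_rot: [3.142, 0.0, 0.427]
contact_force: [0.2, 0.7, -0.6]
opening: 0.252
```

Emit:
jog_arm([
  {"gripper": 1,"translation": [-0.0207,0.0034,0],"dr": [0,0,0]},
  {"gripper": 1,"translation": [-0.0207,0.0034,0],"dr": [0,0,0]},
  {"gripper": 1,"translation": [-0.0207,0.0034,0],"dr": [0,0,0]},
  {"gripper": 1,"translation": [-0.0207,0.0034,0],"dr": [0,0,0]},
  {"gripper": 1,"translation": [-0.0207,0.0034,0],"dr": [0,0,0]},
  {"gripper": 1,"translation": [-0.0207,0.0034,0],"dr": [0,0,0]},
  {"gripper": 1,"translation": [-0.0207,0.0034,0],"dr": [0,0,0]},
  {"gripper": 1,"translation": [-0.0207,0.0034,0],"dr": [0,0,0]},
  {"gripper": 1,"translation": [-0.0207,0.0034,0],"dr": [0,0,0]},
  {"gripper": 1,"translation": [-0.0207,0.0034,0],"dr": [0,0,0]},
  {"gripper": 1,"translation": [-0.0207,0.0034,0],"dr": [0,0,0]},
  {"gripper": 1,"translation": [-0.0207,0.0034,0],"dr": [0,0,0]},
])

```text
clock: 46.03
eef_pos: [514.1, 102.6, 258.8]
tcp_rot: [-3.142, -0.0, 0.427]
contact_force: [0.1, 0.2, -0.4]
opening: 0.252
```

Emit:
jog_arm([
  {"gripper": 1,"translation": [-0.0207,0.0034,0],"dr": [0,0,0]},
  {"gripper": 1,"translation": [-0.0207,0.0034,0],"dr": [0,0,0]},
  {"gripper": 1,"translation": [-0.0207,0.0034,0],"dr": [0,0,0]},
  {"gripper": 1,"translation": [-0.0207,0.0034,0],"dr": [0,0,0]},
  {"gripper": 1,"translation": [-0.0207,0.0034,0],"dr": [0,0,0]},
  {"gripper": 1,"translation": [-0.0207,0.0034,0],"dr": [0,0,0]},
  {"gripper": 1,"translation": [-0.0207,0.0034,0],"dr": [0,0,0]},
  {"gripper": 1,"translation": [-0.0207,0.0034,0],"dr": [0,0,0]},
  {"gripper": 1,"translation": [-0.0207,0.0034,0],"dr": [0,0,0]},
  {"gripper": 1,"translation": [-0.0207,0.0034,0],"dr": [0,0,0]},
  {"gripper": 1,"translation": [-0.0207,0.0034,0],"dr": [0,0,0]},
  {"gripper": 1,"translation": [-0.0207,0.0034,0],"dr": [0,0,0]},
])

```text
clock: 47.03
eef_pos: [489.3, 106.7, 258.7]
tcp_rot: [-3.142, -0.0, 0.427]
contact_force: [-0.3, -0.1, -0.8]
opening: 0.253
```

Emit:
jog_arm([
  {"gripper": 1,"translation": [-0.0207,0.0034,0],"dr": [0,0,0]},
  {"gripper": 1,"translation": [-0.0207,0.0034,0],"dr": [0,0,0]},
  {"gripper": 1,"translation": [0,0,0],"dr": [0,0,0]},
  {"gripper": 1,"translation": [0,0,0],"dr": [0,0,0]},
])

```text
clock: 47.37
eef_pos: [485.3, 107.4, 258.8]
tcp_rot: [3.142, -0.0, 0.427]
contact_force: [-0.8, 0.6, -0.3]
opening: 0.249
```

Near the front-left corner. I'll feel for the front outer wall.

Emit:
jog_arm([
  {"gripper": 1,"translation": [-0.02,0.003,0],"dr": [0,0,0]},
  {"gripper": 1,"translation": [-0.01,0.002,0],"dr": [0,0,0]},
  {"gripper": 1,"translation": [0,0,0],"dr": [0,0,0]},
  {"gripper": 1,"translation": [0,0,0],"dr": [0,0,0]},
])

```text
clock: 47.7
eef_pos: [482.3, 107.8, 258.8]
tcp_rot: [3.142, -0.0, 0.427]
contact_force: [0.6, 0.4, -0.5]
opening: 0.256
```

Emit:
jog_arm([
  {"gripper": 1,"translation": [-0.01,0.002,0],"dr": [0,0,0]},
  {"gripper": 1,"translation": [0,0,0],"dr": [0,0,0]},
  {"gripper": 1,"translation": [0,0,0],"dr": [0,0,0]},
])

```text
clock: 47.95
eef_pos: [481.4, 108.1, 258.8]
tcp_rot: [3.142, -0.0, 0.427]
contact_force: [1.1, 0.5, -1.8]
opening: 0.251
```

Emit:
jog_arm([
  {"gripper": 1,"translation": [-0.01,0.002,0],"dr": [0,0,0]},
  {"gripper": 1,"translation": [0,0,0],"dr": [0,0,0]},
  {"gripper": 1,"translation": [0,0,0],"dr": [0,0,0]},
])

```text
clock: 48.2
eef_pos: [480.3, 108.3, 258.7]
tcp_rot: [-3.142, 0.0, 0.427]
contact_force: [0.4, 0.8, -1.0]
opening: 0.249
```

Emit:
jog_arm([
  {"gripper": 1,"translation": [-0.01,0.0015,0],"dr": [0,0,0]},
  {"gripper": 1,"translation": [0,0,0],"dr": [0,0,0]},
  {"gripper": 1,"translation": [0,0,0],"dr": [0,0,0]},
])

```text
clock: 48.45
eef_pos: [479.3, 108.4, 258.7]
tcp_rot: [3.142, 0.0, 0.427]
contact_force: [0.4, 1.1, -0.6]
opening: 0.246
```

Emit:
jog_arm([
  {"gripper": 1,"translation": [-0.006,0.001,0],"dr": [0,0,0]},
  {"gripper": 1,"translation": [0,0,0],"dr": [0,0,0]},
  {"gripper": 1,"translation": [0,0,0],"dr": [0,0,0]},
])

```text
clock: 48.7
eef_pos: [478.7, 108.5, 258.7]
tcp_rot: [-3.142, 0.0, 0.427]
contact_force: [-0.1, -0.2, -0.3]
opening: 0.245
```

Emit:
jog_arm([
  {"gripper": 1,"translation": [-0.008,0.001,0],"dr": [0,0,0]},
  {"gripper": 1,"translation": [0,0,0],"dr": [0,0,0]},
  {"gripper": 1,"translation": [0,0,0],"dr": [0,0,0]},
])

```text
clock: 48.95
eef_pos: [478.0, 108.6, 258.8]
tcp_rot: [-3.142, -0.0, 0.427]
contact_force: [-0.6, -0.2, -1.7]
opening: 0.25
```

Emit:
jog_arm([
  {"gripper": 1,"translation": [-0.008,0.001,0],"dr": [0,0,0]},
  {"gripper": 1,"translation": [0,0,0],"dr": [0,0,0]},
  {"gripper": 1,"translation": [0,0,0],"dr": [0,0,0]},
])

```text
clock: 49.2
eef_pos: [477.3, 108.7, 258.8]
tcp_rot: [3.141, -0.0, 0.427]
contact_force: [0.1, -0.3, -0.5]
opening: 0.248
```

Emit:
jog_arm([
  {"gripper": 1,"translation": [-0.008,0.001,0],"dr": [0,0,0]},
  {"gripper": 1,"translation": [0,0,0],"dr": [0,0,0]},
  {"gripper": 1,"translation": [0,0,0],"dr": [0,0,0]},
])

```text
clock: 49.45
eef_pos: [476.8, 108.8, 258.9]
tcp_rot: [3.141, -0.001, 0.427]
contact_force: [2.9, -0.4, -2.3]
opening: 0.25
```

Emit:
jog_arm([
  {"gripper": 1,"translation": [-0.006,0.001,0],"dr": [0,0,0]},
  {"gripper": 1,"translation": [0,0,0],"dr": [0,0,0]},
  {"gripper": 1,"translation": [0,0,0],"dr": [0,0,0]},
])

```text
clock: 49.7
eef_pos: [476.3, 108.9, 258.9]
tcp_rot: [3.141, -0.001, 0.427]
contact_force: [5.5, -0.9, -2.2]
opening: 0.25
```

Front wall felt at x≈477.1, so the centreline is at TCP x≈479.6. I'll step back to it and draw along the front.

Emit:
jog_arm([
  {"gripper": 1,"translation": [0.018,-0.003,0],"dr": [0,0,0]},
  {"gripper": 1,"translation": [0.017,-0.003,0],"dr": [0,0,0]},
  {"gripper": 1,"translation": [0,0,0],"dr": [0,0,0]},
  {"gripper": 1,"translation": [0,0,0],"dr": [0,0,0]},
  {"gripper": 1,"translation": [0,0,0],"dr": [0,0,0]},
])

```text
clock: 50.12
eef_pos: [478.7, 108.3, 258.5]
tcp_rot: [-3.141, 0.001, 0.427]
contact_force: [0.4, 0.7, -0.7]
opening: 0.246
```

Emit:
jog_arm([
  {"gripper": 1,"translation": [-0.0037,-0.0227,0],"dr": [0,0,0]},
  {"gripper": 1,"translation": [-0.0037,-0.0227,0],"dr": [0,0,0]},
  {"gripper": 1,"translation": [-0.0037,-0.0227,0],"dr": [0,0,0]},
  {"gripper": 1,"translation": [-0.0037,-0.0227,0],"dr": [0,0,0]},
  {"gripper": 1,"translation": [-0.0037,-0.0227,0],"dr": [0,0,0]},
  {"gripper": 1,"translation": [-0.0037,-0.0227,0],"dr": [0,0,0]},
  {"gripper": 1,"translation": [-0.0037,-0.0227,0],"dr": [0,0,0]},
  {"gripper": 1,"translation": [-0.0037,-0.0227,0],"dr": [0,0,0]},
  {"gripper": 1,"translation": [-0.0037,-0.0227,0],"dr": [0,0,0]},
  {"gripper": 1,"translation": [-0.0037,-0.0227,0],"dr": [0,0,0]},
  {"gripper": 1,"translation": [-0.0037,-0.0227,0],"dr": [0,0,0]},
  {"gripper": 1,"translation": [-0.0037,-0.0227,0],"dr": [0,0,0]},
])

```text
clock: 51.12
eef_pos: [474.8, 80.9, 258.7]
tcp_rot: [-3.142, 0.0, 0.427]
contact_force: [0.2, 0.0, -0.1]
opening: 0.25
```

Emit:
jog_arm([
  {"gripper": 1,"translation": [-0.0037,-0.0227,0],"dr": [0,0,0]},
  {"gripper": 1,"translation": [-0.0037,-0.0227,0],"dr": [0,0,0]},
  {"gripper": 1,"translation": [-0.0037,-0.0227,0],"dr": [0,0,0]},
  {"gripper": 1,"translation": [-0.0037,-0.0227,0],"dr": [0,0,0]},
  {"gripper": 1,"translation": [-0.0037,-0.0227,0],"dr": [0,0,0]},
  {"gripper": 1,"translation": [-0.0037,-0.0227,0],"dr": [0,0,0]},
  {"gripper": 1,"translation": [-0.0037,-0.0227,0],"dr": [0,0,0]},
  {"gripper": 1,"translation": [-0.0037,-0.0227,0],"dr": [0,0,0]},
  {"gripper": 1,"translation": [-0.0037,-0.0227,0],"dr": [0,0,0]},
  {"gripper": 1,"translation": [-0.0037,-0.0227,0],"dr": [0,0,0]},
  {"gripper": 1,"translation": [-0.0037,-0.0227,0],"dr": [0,0,0]},
  {"gripper": 1,"translation": [-0.0037,-0.0227,0],"dr": [0,0,0]},
])

```text
clock: 52.12
eef_pos: [470.3, 53.6, 258.8]
tcp_rot: [3.142, 0.0, 0.427]
contact_force: [-0.3, -0.1, -0.5]
opening: 0.245
```

Emit:
jog_arm([
  {"gripper": 1,"translation": [-0.0037,-0.0227,0],"dr": [0,0,0]},
  {"gripper": 1,"translation": [-0.0037,-0.0227,0],"dr": [0,0,0]},
  {"gripper": 1,"translation": [-0.0037,-0.0227,0],"dr": [0,0,0]},
  {"gripper": 1,"translation": [-0.0037,-0.0227,0],"dr": [0,0,0]},
  {"gripper": 1,"translation": [-0.0037,-0.0227,0],"dr": [0,0,0]},
  {"gripper": 1,"translation": [-0.0037,-0.0227,0],"dr": [0,0,0]},
  {"gripper": 1,"translation": [-0.0037,-0.0227,0],"dr": [0,0,0]},
  {"gripper": 1,"translation": [-0.0037,-0.0227,0],"dr": [0,0,0]},
  {"gripper": 1,"translation": [-0.0037,-0.0227,0],"dr": [0,0,0]},
  {"gripper": 1,"translation": [-0.0037,-0.0227,0],"dr": [0,0,0]},
  {"gripper": 1,"translation": [-0.0037,-0.0227,0],"dr": [0,0,0]},
  {"gripper": 1,"translation": [-0.0037,-0.0227,0],"dr": [0,0,0]},
])

```text
clock: 53.12
eef_pos: [465.9, 26.4, 258.7]
tcp_rot: [-3.142, 0.0, 0.427]
contact_force: [-0.2, -0.3, -0.8]
opening: 0.25
```

Emit:
jog_arm([
  {"gripper": 1,"translation": [-0.0036,-0.0227,0],"dr": [0,0,0]},
  {"gripper": 1,"translation": [-0.0036,-0.0227,0],"dr": [0,0,0]},
  {"gripper": 1,"translation": [-0.0036,-0.0227,0],"dr": [0,0,0]},
  {"gripper": 1,"translation": [-0.0036,-0.0227,0],"dr": [0,0,0]},
  {"gripper": 1,"translation": [-0.0036,-0.0227,0],"dr": [0,0,0]},
  {"gripper": 1,"translation": [-0.0036,-0.0227,0],"dr": [0,0,0]},
  {"gripper": 1,"translation": [-0.0036,-0.0227,0],"dr": [0,0,0]},
  {"gripper": 1,"translation": [-0.0036,-0.0227,0],"dr": [0,0,0]},
  {"gripper": 1,"translation": [-0.0036,-0.0227,0],"dr": [0,0,0]},
  {"gripper": 1,"translation": [-0.0036,-0.0227,0],"dr": [0,0,0]},
  {"gripper": 1,"translation": [-0.0036,-0.0227,0],"dr": [0,0,0]},
  {"gripper": 1,"translation": [-0.0036,-0.0227,0],"dr": [0,0,0]},
])

```text
clock: 54.12
eef_pos: [461.6, -0.9, 258.7]
tcp_rot: [3.142, 0.0, 0.427]
contact_force: [-0.4, 0.1, -1.2]
opening: 0.247
```

Emit:
jog_arm([
  {"gripper": 1,"translation": [-0.0036,-0.0227,0],"dr": [0,0,0]},
  {"gripper": 1,"translation": [-0.0036,-0.0227,0],"dr": [0,0,0]},
  {"gripper": 1,"translation": [-0.0036,-0.0227,0],"dr": [0,0,0]},
  {"gripper": 1,"translation": [-0.0036,-0.0227,0],"dr": [0,0,0]},
  {"gripper": 1,"translation": [-0.0036,-0.0227,0],"dr": [0,0,0]},
  {"gripper": 1,"translation": [-0.0036,-0.0227,0],"dr": [0,0,0]},
  {"gripper": 1,"translation": [-0.0036,-0.0227,0],"dr": [0,0,0]},
  {"gripper": 1,"translation": [-0.0036,-0.0227,0],"dr": [0,0,0]},
  {"gripper": 1,"translation": [-0.0036,-0.0227,0],"dr": [0,0,0]},
  {"gripper": 1,"translation": [-0.0036,-0.0227,0],"dr": [0,0,0]},
  {"gripper": 1,"translation": [-0.0036,-0.0227,0],"dr": [0,0,0]},
  {"gripper": 1,"translation": [-0.0036,-0.0227,0],"dr": [0,0,0]},
])

```text
clock: 55.12
eef_pos: [457.3, -28.1, 258.8]
tcp_rot: [3.142, -0.0, 0.427]
contact_force: [0.2, -0.2, -1.1]
opening: 0.249
```

Emit:
jog_arm([
  {"gripper": 1,"translation": [-0.0037,-0.0227,0],"dr": [0,0,0]},
  {"gripper": 1,"translation": [-0.0037,-0.0227,0],"dr": [0,0,0]},
  {"gripper": 1,"translation": [-0.0037,-0.0227,0],"dr": [0,0,0]},
  {"gripper": 1,"translation": [-0.0037,-0.0227,0],"dr": [0,0,0]},
  {"gripper": 1,"translation": [-0.0037,-0.0227,0],"dr": [0,0,0]},
  {"gripper": 1,"translation": [-0.0037,-0.0227,0],"dr": [0,0,0]},
  {"gripper": 1,"translation": [-0.0037,-0.0227,0],"dr": [0,0,0]},
  {"gripper": 1,"translation": [-0.0037,-0.0227,0],"dr": [0,0,0]},
  {"gripper": 1,"translation": [-0.0037,-0.0227,0],"dr": [0,0,0]},
  {"gripper": 1,"translation": [-0.0037,-0.0227,0],"dr": [0,0,0]},
  {"gripper": 1,"translation": [-0.0037,-0.0227,0],"dr": [0,0,0]},
  {"gripper": 1,"translation": [-0.0037,-0.0227,0],"dr": [0,0,0]},
])

```text
clock: 56.12
eef_pos: [452.8, -55.4, 258.7]
tcp_rot: [-3.142, 0.0, 0.427]
contact_force: [0.3, 0.1, -0.4]
opening: 0.251
```

Emit:
jog_arm([
  {"gripper": 1,"translation": [-0.0036,-0.0227,0],"dr": [0,0,0]},
  {"gripper": 1,"translation": [-0.0036,-0.0227,0],"dr": [0,0,0]},
  {"gripper": 1,"translation": [-0.0036,-0.0227,0],"dr": [0,0,0]},
  {"gripper": 1,"translation": [-0.0036,-0.0227,0],"dr": [0,0,0]},
  {"gripper": 1,"translation": [-0.0036,-0.0227,0],"dr": [0,0,0]},
  {"gripper": 1,"translation": [-0.0036,-0.0227,0],"dr": [0,0,0]},
  {"gripper": 1,"translation": [-0.0036,-0.0227,0],"dr": [0,0,0]},
  {"gripper": 1,"translation": [-0.0036,-0.0227,0],"dr": [0,0,0]},
  {"gripper": 1,"translation": [-0.0036,-0.0227,0],"dr": [0,0,0]},
  {"gripper": 1,"translation": [-0.0036,-0.0227,0],"dr": [0,0,0]},
  {"gripper": 1,"translation": [-0.0036,-0.0227,0],"dr": [0,0,0]},
  {"gripper": 1,"translation": [-0.0036,-0.0227,0],"dr": [0,0,0]},
])

```text
clock: 57.12
eef_pos: [448.5, -82.6, 258.7]
tcp_rot: [-3.142, 0.0, 0.427]
contact_force: [-0.4, 0.1, -0.7]
opening: 0.251
```

Emit:
jog_arm([
  {"gripper": 1,"translation": [-0.0036,-0.0227,0],"dr": [0,0,0]},
  {"gripper": 1,"translation": [-0.0036,-0.0227,0],"dr": [0,0,0]},
  {"gripper": 1,"translation": [-0.0036,-0.0227,0],"dr": [0,0,0]},
  {"gripper": 1,"translation": [-0.0036,-0.0227,0],"dr": [0,0,0]},
  {"gripper": 1,"translation": [-0.0036,-0.0227,0],"dr": [0,0,0]},
  {"gripper": 1,"translation": [-0.0036,-0.0227,0],"dr": [0,0,0]},
  {"gripper": 1,"translation": [-0.0036,-0.0227,0],"dr": [0,0,0]},
  {"gripper": 1,"translation": [-0.0036,-0.0227,0],"dr": [0,0,0]},
  {"gripper": 1,"translation": [-0.0036,-0.0227,0],"dr": [0,0,0]},
  {"gripper": 1,"translation": [-0.0036,-0.0227,0],"dr": [0,0,0]},
  {"gripper": 1,"translation": [-0.0036,-0.0227,0],"dr": [0,0,0]},
  {"gripper": 1,"translation": [-0.0036,-0.0227,0],"dr": [0,0,0]},
])

```text
clock: 58.12
eef_pos: [444.2, -109.8, 258.7]
tcp_rot: [-3.142, 0.0, 0.427]
contact_force: [-0.9, -0.1, -0.3]
opening: 0.247
```

Emit:
jog_arm([
  {"gripper": 1,"translation": [-0.0036,-0.0227,0],"dr": [0,0,0]},
  {"gripper": 1,"translation": [-0.0036,-0.0227,0],"dr": [0,0,0]},
  {"gripper": 1,"translation": [-0.0036,-0.0227,0],"dr": [0,0,0]},
  {"gripper": 1,"translation": [-0.0036,-0.0227,0],"dr": [0,0,0]},
  {"gripper": 1,"translation": [-0.0036,-0.0227,0],"dr": [0,0,0]},
  {"gripper": 1,"translation": [-0.0036,-0.0227,0],"dr": [0,0,0]},
  {"gripper": 1,"translation": [-0.0036,-0.0227,0],"dr": [0,0,0]},
  {"gripper": 1,"translation": [-0.0036,-0.0227,0],"dr": [0,0,0]},
  {"gripper": 1,"translation": [-0.0036,-0.0227,0],"dr": [0,0,0]},
  {"gripper": 1,"translation": [0,0,0],"dr": [0,0,0]},
  {"gripper": 1,"translation": [0,0,0],"dr": [0,0,0]},
])

```text
clock: 59.03
eef_pos: [440.9, -130.2, 258.7]
tcp_rot: [-3.142, 0.0, 0.427]
contact_force: [0.3, 0.1, -0.9]
opening: 0.252
```

Emit:
jog_arm([
  {"gripper": 1,"translation": [-0.002,-0.015,0],"dr": [0,0,0]},
  {"gripper": 1,"translation": [-0.002,-0.015,0],"dr": [0,0,0]},
  {"gripper": 1,"translation": [0,0,0],"dr": [0,0,0]},
  {"gripper": 1,"translation": [0,0,0],"dr": [0,0,0]},
])

```text
clock: 59.37
eef_pos: [440.6, -133.1, 258.7]
tcp_rot: [-3.142, -0.0, 0.427]
contact_force: [0.2, -0.8, -0.1]
opening: 0.252
```

Emit:
jog_arm([
  {"gripper": 1,"translation": [-0.001,-0.01,0],"dr": [0,0,0]},
  {"gripper": 1,"translation": [0,0,0],"dr": [0,0,0]},
  {"gripper": 1,"translation": [0,0,0],"dr": [0,0,0]},
])

```text
clock: 59.62
eef_pos: [440.5, -134.1, 258.8]
tcp_rot: [3.142, -0.0, 0.427]
contact_force: [-0.1, -0.1, -0.5]
opening: 0.247
```

Emit:
jog_arm([
  {"gripper": 1,"translation": [-0.001,-0.01,0],"dr": [0,0,0]},
  {"gripper": 1,"translation": [0,0,0],"dr": [0,0,0]},
  {"gripper": 1,"translation": [0,0,0],"dr": [0,0,0]},
])

```text
clock: 59.87
eef_pos: [440.4, -135.0, 258.7]
tcp_rot: [-3.141, -0.0, 0.427]
contact_force: [-0.6, 0.8, -0.9]
opening: 0.248
```

Emit:
jog_arm([
  {"gripper": 1,"translation": [-0.001,-0.008,0],"dr": [0,0,0]},
  {"gripper": 1,"translation": [0,0,0],"dr": [0,0,0]},
  {"gripper": 1,"translation": [0,0,0],"dr": [0,0,0]},
])

```text
clock: 60.12
eef_pos: [440.4, -135.6, 258.7]
tcp_rot: [-3.141, -0.0, 0.427]
contact_force: [0.5, 1.9, -0.0]
opening: 0.246
```

The outer wall is where predicted (−135.1), so the centre is −132.6. I'll centre and draw along the right side.

Emit:
jog_arm([
  {"gripper": 1,"translation": [0.002,0.015,0],"dr": [0,0,0]},
  {"gripper": 1,"translation": [0.003,0.015,0],"dr": [0,0,0]},
  {"gripper": 1,"translation": [0,0,0],"dr": [0,0,0]},
  {"gripper": 1,"translation": [0,0,0],"dr": [0,0,0]},
  {"gripper": 1,"translation": [0,0,0],"dr": [0,0,0]},
])

```text
clock: 60.53
eef_pos: [440.8, -132.9, 258.8]
tcp_rot: [3.141, 0.0, 0.427]
contact_force: [-0.5, 0.9, -1.3]
opening: 0.249
```

Emit:
jog_arm([
  {"gripper": 1,"translation": [0.0227,-0.0037,0],"dr": [0,0,0]},
  {"gripper": 1,"translation": [0.0227,-0.0037,0],"dr": [0,0,0]},
  {"gripper": 1,"translation": [0.0227,-0.0037,0],"dr": [0,0,0]},
  {"gripper": 1,"translation": [0.0227,-0.0037,0],"dr": [0,0,0]},
  {"gripper": 1,"translation": [0.0227,-0.0037,0],"dr": [0,0,0]},
  {"gripper": 1,"translation": [0.0227,-0.0037,0],"dr": [0,0,0]},
  {"gripper": 1,"translation": [0.0227,-0.0037,0],"dr": [0,0,0]},
  {"gripper": 1,"translation": [0.0227,-0.0037,0],"dr": [0,0,0]},
  {"gripper": 1,"translation": [0.0227,-0.0037,0],"dr": [0,0,0]},
  {"gripper": 1,"translation": [0.0227,-0.0037,0],"dr": [0,0,0]},
  {"gripper": 1,"translation": [0.0227,-0.0037,0],"dr": [0,0,0]},
  {"gripper": 1,"translation": [0.0227,-0.0037,0],"dr": [0,0,0]},
])

```text
clock: 61.53
eef_pos: [468.3, -137.3, 258.7]
tcp_rot: [3.142, -0.0, 0.427]
contact_force: [-0.2, 0.7, -0.4]
opening: 0.247
```

Emit:
jog_arm([
  {"gripper": 1,"translation": [0.0227,-0.0037,0],"dr": [0,0,0]},
  {"gripper": 1,"translation": [0.0227,-0.0037,0],"dr": [0,0,0]},
  {"gripper": 1,"translation": [0.0227,-0.0037,0],"dr": [0,0,0]},
  {"gripper": 1,"translation": [0.0227,-0.0037,0],"dr": [0,0,0]},
  {"gripper": 1,"translation": [0.0227,-0.0037,0],"dr": [0,0,0]},
  {"gripper": 1,"translation": [0.0227,-0.0037,0],"dr": [0,0,0]},
  {"gripper": 1,"translation": [0.0227,-0.0037,0],"dr": [0,0,0]},
  {"gripper": 1,"translation": [0.0227,-0.0037,0],"dr": [0,0,0]},
  {"gripper": 1,"translation": [0.0227,-0.0037,0],"dr": [0,0,0]},
  {"gripper": 1,"translation": [0.0227,-0.0037,0],"dr": [0,0,0]},
  {"gripper": 1,"translation": [0.0227,-0.0037,0],"dr": [0,0,0]},
  {"gripper": 1,"translation": [0.0227,-0.0037,0],"dr": [0,0,0]},
])

```text
clock: 62.53
eef_pos: [495.5, -141.7, 258.7]
tcp_rot: [-3.142, 0.0, 0.427]
contact_force: [0.2, -0.4, -0.3]
opening: 0.252
```

Remaining 52 mm.

Emit:
jog_arm([
  {"gripper": 1,"translation": [0.0227,-0.0036,0],"dr": [0,0,0]},
  {"gripper": 1,"translation": [0.0227,-0.0036,0],"dr": [0,0,0]},
  {"gripper": 1,"translation": [0.0227,-0.0036,0],"dr": [0,0,0]},
  {"gripper": 1,"translation": [0.0227,-0.0036,0],"dr": [0,0,0]},
  {"gripper": 1,"translation": [0.0227,-0.0036,0],"dr": [0,0,0]},
  {"gripper": 1,"translation": [0.0227,-0.0036,0],"dr": [0,0,0]},
  {"gripper": 1,"translation": [0.0227,-0.0036,0],"dr": [0,0,0]},
  {"gripper": 1,"translation": [0.0227,-0.0036,0],"dr": [0,0,0]},
  {"gripper": 1,"translation": [0.0227,-0.0036,0],"dr": [0,0,0]},
  {"gripper": 1,"translation": [0.0227,-0.0036,0],"dr": [0,0,0]},
  {"gripper": 1,"translation": [0.0227,-0.0036,0],"dr": [0,0,0]},
  {"gripper": 1,"translation": [0.0227,-0.0036,0],"dr": [0,0,0]},
])

```text
clock: 63.53
eef_pos: [522.7, -146.1, 258.7]
tcp_rot: [-3.142, 0.0, 0.427]
contact_force: [-0.1, -0.0, 0.3]
opening: 0.248
```

Emit:
jog_arm([
  {"gripper": 1,"translation": [0.0227,-0.0036,0],"dr": [0,0,0]},
  {"gripper": 1,"translation": [0.0227,-0.0036,0],"dr": [0,0,0]},
  {"gripper": 1,"translation": [0.0227,-0.0036,0],"dr": [0,0,0]},
  {"gripper": 1,"translation": [0.0227,-0.0036,0],"dr": [0,0,0]},
  {"gripper": 1,"translation": [0.0227,-0.0036,0],"dr": [0,0,0]},
  {"gripper": 1,"translation": [0.0227,-0.0036,0],"dr": [0,0,0]},
  {"gripper": 1,"translation": [0.0227,-0.0036,0],"dr": [0,0,0]},
  {"gripper": 1,"translation": [0.0227,-0.0036,0],"dr": [0,0,0]},
  {"gripper": 1,"translation": [0.0227,-0.0036,0],"dr": [0,0,0]},
  {"gripper": 1,"translation": [0.0227,-0.0036,0],"dr": [0,0,0]},
  {"gripper": 1,"translation": [0.0227,-0.0036,0],"dr": [0,0,0]},
  {"gripper": 1,"translation": [0,0,0],"dr": [0,0,0]},
])

```text
clock: 64.53
eef_pos: [547.9, -150.1, 258.7]
tcp_rot: [3.141, -0.0, 0.427]
contact_force: [0.4, -0.5, -0.1]
opening: 0.246
```

Emit:
jog_arm([
  {"gripper": 1,"translation": [0,0,0],"dr": [0,0,0]},
  {"gripper": 1,"translation": [0,0,0],"dr": [0,0,0]},
  {"gripper": 1,"translation": [0,0,0],"dr": [0,0,0]},
])

```text
clock: 64.78
eef_pos: [547.4, -150.0, 258.7]
tcp_rot: [-3.142, 0.0, 0.427]
contact_force: [-0.3, 0.1, -1.2]
opening: 0.25
```

Groove done. I'll lift out slowly, then recheck the stand.

Emit:
jog_arm([
  {"gripper": 1,"translation": [0,0,0.02],"dr": [0,0,0]},
  {"gripper": 1,"translation": [0,0,0.03],"dr": [0,0,0]},
  {"gripper": 1,"translation": [0,0,0.03],"dr": [0,0,0]},
  {"gripper": 1,"translation": [0,0,0.1],"dr": [0,0,0]},
  {"gripper": 1,"translation": [0,0,0.25],"dr": [0,0,0]},
  {"gripper": 1,"translation": [0,0,0.3],"dr": [0,0,0]},
  {"gripper": 1,"translation": [0,0,0.1],"dr": [0,0,0]},
  {"gripper": 1,"translation": [0,0,0],"dr": [0,0,0]},
  {"gripper": 1,"translation": [0,0,0],"dr": [0,0,0]},
])

```text
clock: 65.53
eef_pos: [547.5, -150.0, 342.0]
tcp_rot: [3.141, -0.001, 0.427]
contact_force: [-0.5, -0.0, -1.6]
opening: 0.252
```

Run:
```python
from h import *
t=r.grab_frame("top");s=r.grab_frame("side");cv2.imwrite("pics/top3_raw.png",t);cv2.imwrite("pics/side3_raw.png",s)
a=cv2.imread("pics/top2_raw.png");b=cv2.imread("pics/side2_raw.png")
m=cv2.matchTemplate(t[180:330,400:560],a[210:272,445:500],cv2.TM_CCOEFF_NORMED);print(cv2.minMaxLoc(m),"exp",(45,30))
m=cv2.matchTemplate(s[140:260,290:420],b[184:208,330:352],cv2.TM_CCOEFF_NORMED);print(cv2.minMaxLoc(m),"exp",(40,44))
f=lambda im,x0,y0,x1,y1,k:cv2.resize(im[y0:y1,x0:x1],None,fx=k,fy=k,interpolation=cv2.INTER_CUBIC)
cv2.imwrite("pics/st.png",np.hstack([f(t,425,200,525,300,4.5),f(s,300,160,380,260,3.4375)[:0] if 0 else f(s,300,160,375,260,4.5)]))
```

```text
(-0.49606215953826904, 0.4941047728061676, (49, 75), (65, 25)) exp (45, 30)
(-0.6452284455299377, 0.9131246209144592, (91, 2), (38, 44)) exp (40, 44)
```

View pics/st.png

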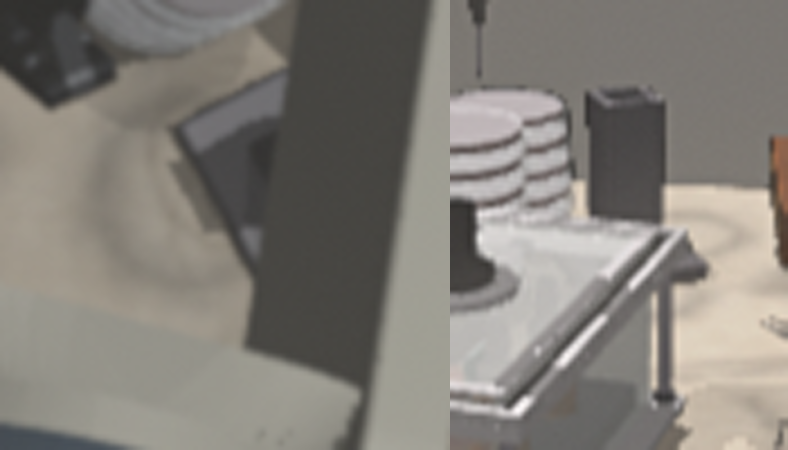

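The stand was knocked: its foot's left corner moved from about (447,232) to (464.6,228.4). The arm hides the rest, so I'll move it aside and look once more, top and side together.

Emit:
jog_arm([
  {"gripper": 1,"translation": [-0.095,0.3,0],"dr": [0,0,0]},
  {"gripper": 1,"translation": [-0.095,0.3,0],"dr": [0,0,0]},
  {"gripper": 1,"translation": [-0.095,0.3,0],"dr": [0,0,0]},
  {"gripper": 1,"translation": [-0.095,0.3,0],"dr": [0,0,0]},
  {"gripper": 1,"translation": [-0.095,0.3,0],"dr": [0,0,0]},
  {"gripper": 1,"translation": [-0.095,0.3,0],"dr": [0,0,0]},
  {"gripper": 1,"translation": [-0.095,0.3,0],"dr": [0,0,0]},
  {"gripper": 1,"translation": [0,0,0],"dr": [0,0,0]},
  {"gripper": 1,"translation": [0,0,0],"dr": [0,0,0]},
])

```text
clock: 66.38
eef_pos: [480.0, 61.1, 340.4]
tcp_rot: [-3.141, 0.002, 0.43]
contact_force: [0.5, -0.1, -0.7]
opening: 0.245
```

Run:
```python
from h import *
t=r.grab_frame("top");s=r.grab_frame("side");cv2.imwrite("pics/top4_raw.png",t);cv2.imwrite("pics/side4_raw.png",s)
f=lambda im,x0,y0,x1,y1,k:cv2.resize(im[y0:y1,x0:x1],None,fx=k,fy=k,interpolation=cv2.INTER_CUBIC)
cv2.imwrite("pics/st2.png",np.hstack([f(t,455,200,535,280,7),f(s,315,172,355,252,7)[:560,:240]]))
```

```text
(no output)
```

View pics/st2.png

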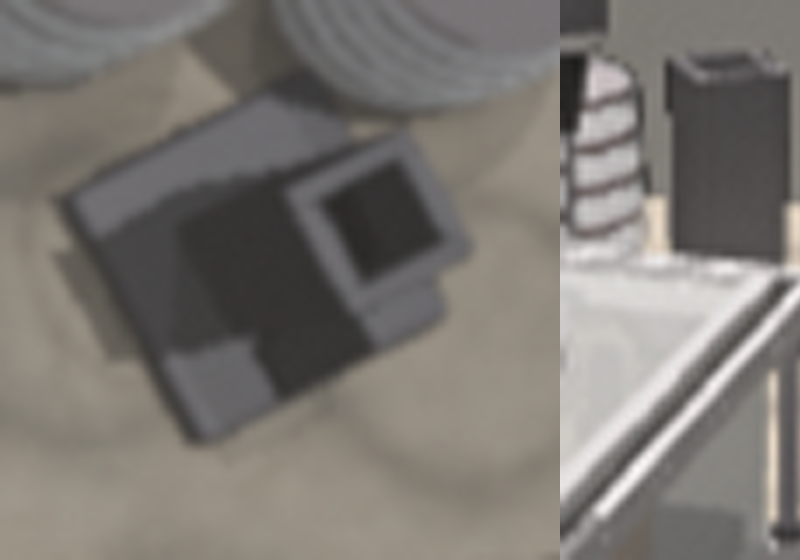

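The tower's top is clear: outer corners (285,187), (408,130), (472,245), (352,305), and the well centred near (383,218). I'll fit it.

Run:
```python
from h import *
np.set_printoptions(precision=2,suppress=True)
q=lambda p,z:onz("top",(p[0]/7+455,p[1]/7+200),z)[:2]
h=20.5;L=[(h,h),(h,-h),(-h,-h),(-h,h)]
print(fit2(L,[q(p,120) for p in((285,187),(408,130),(472,245),(352,305))]))
h=13.5;L=[(h,h),(h,-h),(-h,-h),(-h,h)]
print(fit2(L,[q(p,120) for p in((322,198),(405,158),(447,238),(368,282))]))
h=45;L=[(h,h),(-h,h),(-h,-h)]
print(fit2(L,[q(p,12) for p in((70,200),(200,438),(445,315))]))
# darkness centroid of the well
g=cv2.cvtColor(cv2.imread("pics/top4_raw.png"),cv2.COLOR_BGR2GRAY)
s=r.sense();print(s["eef_pos"],s["tcp_rot"])
# old stand by same approach: pen top vs TCP when gripped -> (486.6,-332.7)
```

```text
(np.float64(0.46886622947700035), array([ 502.08, -373.82]), array([[ 0.64,  1.01],
       [ 2.81, -0.21],
       [-1.02, -1.45],
       [-2.43,  0.66]]))
(np.float64(0.4735797840472257), array([ 501.43, -375.58]), array([[-0.07,  0.3 ],
       [ 0.78,  0.13],
       [-0.48, -0.87],
       [-0.24,  0.43]]))
(np.float64(0.4799596907356089), array([ 501.26, -373.28]), array([[ 2.9 ,  2.83],
       [-3.08,  0.06],
       [ 0.18, -2.89]]))
[480.78  59.64 340.83] [-3.14  0.    0.43]
```

Emit:
jog_arm([
  {"gripper": 1,"translation": [0.0135,-0.3,0],"dr": [0,0,0.0027]},
  {"gripper": 1,"translation": [0.0135,-0.3,0],"dr": [0,0,0.0027]},
  {"gripper": 1,"translation": [0.0135,-0.3,0],"dr": [0,0,0.0027]},
  {"gripper": 1,"translation": [0.0135,-0.3,0],"dr": [0,0,0.0027]},
  {"gripper": 1,"translation": [0.0135,-0.3,0],"dr": [0,0,0.0027]},
  {"gripper": 1,"translation": [0.0135,-0.3,0],"dr": [0,0,0.0027]},
  {"gripper": 1,"translation": [0.0135,-0.3,0],"dr": [0,0,0.0027]},
  {"gripper": 1,"translation": [0.0135,-0.3,0],"dr": [0,0,0.0027]},
  {"gripper": 1,"translation": [0.0135,-0.3,0],"dr": [0,0,0.0027]},
  {"gripper": 1,"translation": [0.0135,-0.3,0],"dr": [0,0,0.0027]},
  {"gripper": 1,"translation": [0.0135,-0.3,0],"dr": [0,0,0]},
  {"gripper": 1,"translation": [0.0135,-0.3,0],"dr": [0,0,0]},
])

```text
clock: 67.48
eef_pos: [496.2, -303.0, 341.0]
tcp_rot: [-3.141, 0.001, 0.468]
contact_force: [0.6, -0.1, -0.7]
opening: 0.246
```

Emit:
jog_arm([
  {"gripper": 1,"translation": [0.0135,-0.25,0],"dr": [0,0,0]},
  {"gripper": 1,"translation": [0.0135,-0.25,0],"dr": [0,0,0]},
  {"gripper": 1,"translation": [0,-0.21,0],"dr": [0,0,0]},
  {"gripper": 1,"translation": [0,0,0],"dr": [0,0,0]},
  {"gripper": 1,"translation": [0,0,0],"dr": [0,0,0]},
  {"gripper": 1,"translation": [0,0,0],"dr": [0,0,0]},
  {"gripper": 1,"translation": [0,0,0],"dr": [0,0,0]},
])

```text
clock: 68.07
eef_pos: [499.5, -370.7, 341.4]
tcp_rot: [-3.141, 0.0, 0.469]
contact_force: [-0.2, 0.2, -1.0]
opening: 0.248
```

Emit:
jog_arm([
  {"gripper": 1,"translation": [0.002,-0.019,-0.2],"dr": [0,0,0]},
  {"gripper": 1,"translation": [0,0,-0.3],"dr": [0,0,0]},
  {"gripper": 1,"translation": [0,0,-0.3],"dr": [0,0,0]},
  {"gripper": 1,"translation": [0,0,-0.25],"dr": [0,0,0]},
  {"gripper": 1,"translation": [0,0,-0.1],"dr": [0,0,0]},
  {"gripper": 1,"translation": [0,0,0],"dr": [0,0,0]},
  {"gripper": 1,"translation": [0,0,0],"dr": [0,0,0]},
  {"gripper": 1,"translation": [0,0,0],"dr": [0,0,0]},
])

```text
clock: 68.73
eef_pos: [501.0, -373.3, 228.7]
tcp_rot: [3.139, -0.001, 0.47]
contact_force: [0.5, -0.2, 0.1]
opening: 0.244
```

Run:
```python
from h import *
s=r.sense();p=s["eef_pos"];print(p,s["contact_force"])
im=r.grab_frame("side");cv2.imwrite("pics/side5_raw.png",im)
# columns: predicted pen axis and tower axis; measured edges on rows
for z in(160,150,140,132,90,70): 
    u=proj("side",[p[0]+1,p[1]-1,z]);row=int(round(u[1]));v=im[row,int(u[0])-16:int(u[0])+17].mean(1).astype(int)
    print(z,u.round(1),int(u[0])-16,list(map(int,v)))
```

```text
[ 501.04458739 -373.31130431  228.68350755] [ 0.48205354 -0.17724013  0.14234151]
160 [338.4 168.5] 322 [119, 119, 119, 120, 120, 119, 119, 119, 120, 120, 121, 116, 79, 109, 129, 129, 128, 127, 128, 123, 95, 120, 121, 120, 118, 120, 119, 120, 120, 119, 121, 120, 120]
150 [338.4 171.8] 322 [119, 119, 120, 119, 119, 121, 119, 119, 120, 120, 122, 118, 57, 61, 66, 66, 67, 67, 65, 62, 66, 123, 122, 121, 119, 120, 120, 120, 121, 120, 119, 119, 119]
140 [338.4 175.1] 322 [120, 120, 119, 119, 119, 120, 119, 120, 120, 120, 123, 118, 63, 61, 64, 66, 66, 66, 68, 63, 65, 121, 122, 120, 120, 120, 120, 119, 120, 121, 121, 120, 119]
132 [338.4 177.8] 322 [120, 120, 120, 120, 120, 120, 120, 120, 121, 122, 122, 122, 120, 104, 91, 93, 90, 88, 95, 123, 124, 123, 120, 121, 121, 120, 121, 120, 120, 119, 121, 121, 120]
90 [338.4 191.4] 322 [141, 122, 91, 90, 93, 121, 122, 123, 119, 69, 65, 70, 70, 72, 70, 71, 73, 71, 72, 72, 73, 73, 72, 71, 68, 69, 124, 124, 122, 121, 122, 121, 121]
70 [338.4 197.8] 322 [101, 116, 118, 139, 122, 76, 119, 123, 119, 73, 70, 72, 72, 74, 74, 75, 75, 76, 76, 76, 77, 76, 76, 76, 74, 71, 124, 122, 122, 122, 121, 121, 121]
```

In the side view the pen axis is 1 px (≈2.5 mm) toward +x of the tower axis. I'll correct x by −2.2 mm and lower gently.

Emit:
jog_arm([
  {"gripper": 1,"translation": [-0.022,0.005,0],"dr": [0,0,0]},
  {"gripper": 1,"translation": [0,0,-0.04],"dr": [0,0,0]},
  {"gripper": 1,"translation": [0,0,-0.04],"dr": [0,0,0]},
  {"gripper": 1,"translation": [0,0,-0.03],"dr": [0,0,0]},
  {"gripper": 1,"translation": [0,0,-0.02],"dr": [0,0,0]},
  {"gripper": 1,"translation": [0,0,0],"dr": [0,0,0]},
  {"gripper": 1,"translation": [0,0,0],"dr": [0,0,0]},
])

```text
clock: 69.37
eef_pos: [497.8, -372.4, 213.5]
tcp_rot: [-3.141, 0.0, 0.469]
contact_force: [-0.3, 0.3, -1.7]
opening: 0.253
```

The grip's lower end is 6 mm into the well with no force. Lowering on.

Emit:
jog_arm([
  {"gripper": 1,"translation": [0,0,-0.05],"dr": [0,0,0]},
  {"gripper": 1,"translation": [0,0,-0.06],"dr": [0,0,0]},
  {"gripper": 1,"translation": [0,0,-0.06],"dr": [0,0,0]},
  {"gripper": 1,"translation": [0,0,-0.06],"dr": [0,0,0]},
  {"gripper": 1,"translation": [0,0,0],"dr": [0,0,0]},
  {"gripper": 1,"translation": [0,0,0],"dr": [0,0,0]},
])

```text
clock: 69.87
eef_pos: [497.6, -372.2, 190.1]
tcp_rot: [-3.141, 0.0, 0.47]
contact_force: [-0.2, 0.4, -0.4]
opening: 0.251
```

Emit:
jog_arm([
  {"gripper": 1,"translation": [0,0,-0.05],"dr": [0,0,0]},
  {"gripper": 1,"translation": [0,0,-0.05],"dr": [0,0,0]},
  {"gripper": 1,"translation": [0,0,-0.04],"dr": [0,0,0]},
  {"gripper": 1,"translation": [0,0,-0.03],"dr": [0,0,0]},
  {"gripper": 1,"translation": [0,0,0],"dr": [0,0,0]},
  {"gripper": 1,"translation": [0,0,0],"dr": [0,0,0]},
])

```text
clock: 70.37
eef_pos: [497.8, -372.3, 173.5]
tcp_rot: [-3.141, 0.0, 0.47]
contact_force: [0.5, -1.1, -1.0]
opening: 0.247
```

Almost home (172). Lower until it rests, then release.

Emit:
jog_arm([
  {"gripper": 1,"translation": [0,0,-0.008],"dr": [0,0,0]},
  {"gripper": 1,"translation": [0,0,0],"dr": [0,0,0]},
  {"gripper": 1,"translation": [0,0,0],"dr": [0,0,0]},
])

```text
clock: 70.62
eef_pos: [497.9, -372.5, 173.1]
tcp_rot: [3.141, -0.0, 0.47]
contact_force: [-0.1, 0.5, -2.0]
opening: 0.246
```

Emit:
jog_arm([
  {"gripper": 1,"translation": [0,0,-0.007],"dr": [0,0,0]},
  {"gripper": 1,"translation": [0,0,0],"dr": [0,0,0]},
  {"gripper": 1,"translation": [0,0,0],"dr": [0,0,0]},
])

```text
clock: 70.87
eef_pos: [498.0, -372.5, 172.4]
tcp_rot: [3.141, -0.0, 0.47]
contact_force: [0.5, 0.0, 1.0]
opening: 0.246
```

Emit:
jog_arm([
  {"gripper": 0.2,"translation": [0,0,0],"dr": [0,0,0]},
  {"gripper": 0.1,"translation": [0,0,0],"dr": [0,0,0]},
  {"gripper": 0,"translation": [0,0,0],"dr": [0,0,0]},
  {"gripper": 0,"translation": [0,0,0],"dr": [0,0,0]},
  {"gripper": 0,"translation": [0,0,0.05],"dr": [0,0,0]},
  {"gripper": 0,"translation": [0,0,0.2],"dr": [0,0,0]},
  {"gripper": 0,"translation": [0,0,0.3],"dr": [0,0,0]},
  {"gripper": 0,"translation": [0,0,0.35],"dr": [0,0,0]},
  {"gripper": 0,"translation": [0,0,0.3],"dr": [0,0,0]},
  {"gripper": 0,"translation": [0,0,0],"dr": [0,0,0]},
  {"gripper": 0,"translation": [0,0,0],"dr": [0,0,0]},
])

```text
clock: 71.78
eef_pos: [498.7, -373.0, 294.8]
tcp_rot: [3.138, -0.002, 0.47]
contact_force: [-0.8, -0.2, -0.8]
opening: 0.5
```

Emit:
jog_arm([
  {"gripper": 0,"translation": [-0.15,0.3,0],"dr": [0,0,0]},
  {"gripper": 0,"translation": [-0.15,0.3,0],"dr": [0,0,0]},
  {"gripper": 0,"translation": [-0.15,0.3,0],"dr": [0,0,0]},
  {"gripper": 0,"translation": [-0.15,0.3,0],"dr": [0,0,0]},
  {"gripper": 0,"translation": [-0.15,0.3,0],"dr": [0,0,0]},
  {"gripper": 0,"translation": [-0.15,0.3,0],"dr": [0,0,0]},
  {"gripper": 0,"translation": [-0.15,0.3,0],"dr": [0,0,0]},
  {"gripper": 0,"translation": [0,0.3,0],"dr": [0,0,0]},
  {"gripper": 0,"translation": [0,0.3,0],"dr": [0,0,0]},
  {"gripper": 0,"translation": [0,0.3,0],"dr": [0,0,0]},
  {"gripper": 0,"translation": [0,0.3,0],"dr": [0,0,0]},
  {"gripper": 0,"translation": [0,0,0],"dr": [0,0,0]},
])

```text
clock: 72.78
eef_pos: [391.8, -38.6, 291.3]
tcp_rot: [-3.139, 0.001, 0.472]
contact_force: [-0.0, -1.4, -0.5]
opening: 0.504
```

Run:
```python
from h import *
s=r.sense();print(s["eef_pos"],s["contact_force"])
t=r.grab_frame("top");im=r.grab_frame("side");cv2.imwrite("pics/top6_raw.png",t);cv2.imwrite("pics/side6_raw.png",im)
# stand unmoved? (tower body in side; foot corner in top)
a=cv2.imread("pics/side4_raw.png");b=cv2.imread("pics/top4_raw.png")
print(cv2.minMaxLoc(cv2.matchTemplate(im[160:260,300:380],a[186:206,328:350],cv2.TM_CCOEFF_NORMED)),(28,26))
print(cv2.minMaxLoc(cv2.matchTemplate(t[200:290,440:540],b[222:266,462:495],cv2.TM_CCOEFF_NORMED)),(22,22))
# pen: silhouette in the side column through the tower, compared with the first picture
o=cv2.imread("pics/side2_raw.png")
for n,i,c in(("before",o,341),("now",im,339)):
    for row in (160,165,170,176): print(n,row,[int(x) for x in i[row,c-12:c+13].mean(1)])
    print(n,"col",[int(x) for x in i[150:200,c].mean(1)])
# expected pen top rows
print(proj("side",[488,-334,202]),proj("side",[501,-374,202]),proj("side",[488,-334,120]),proj("side",[501,-374,120]))
# pen top in the top picture: bright ring near the predicted place
u=proj("top",[501,-374,197]);g=cv2.cvtColor(t,cv2.COLOR_BGR2GRAY);x,y=map(int,u);w=g[y-12:y+13,x-12:x+13]
m=cv2.moments((w>150).astype(np.uint8),True);c=(x-12+m["m10"]/m["m00"],y-12+m["m01"]/m["m00"]);print("pen top px",c,m["m00"],"pred",u,onz("top",c,197))
```

```text
[391.75055685 -38.62282874 291.28484025] [-0.02321527 -1.43822973 -0.52718701]
(-0.6171228885650635, 0.9995629191398621, (47, 71), (28, 26)) (28, 26)
(-0.5075225830078125, 0.9763680100440979, (66, 0), (22, 22)) (22, 22)
before 160 [118, 119, 119, 118, 118, 118, 118, 117, 115, 132, 153, 148, 129, 139, 136, 131, 95, 116, 119, 120, 119, 118, 119, 118, 119]
before 165 [118, 119, 119, 118, 119, 119, 119, 118, 115, 118, 126, 125, 125, 127, 126, 122, 93, 118, 120, 118, 119, 118, 119, 118, 119]
before 170 [118, 119, 119, 119, 118, 118, 119, 119, 116, 118, 125, 125, 125, 125, 126, 122, 94, 118, 119, 119, 118, 119, 120, 117, 119]
before 176 [119, 120, 120, 120, 118, 119, 120, 119, 115, 118, 127, 127, 126, 126, 127, 123, 94, 119, 119, 119, 120, 120, 120, 118, 118]
before col [118, 119, 119, 119, 120, 120, 79, 33, 101, 134, 129, 124, 124, 125, 124, 125, 124, 125, 125, 125, 125, 126, 125, 125, 125, 126, 126, 125, 125, 126, 126, 126, 126, 126, 127, 114, 87, 71, 70, 72, 72, 72, 73, 73, 74, 74, 75, 76, 76, 78]
now 160 [118, 119, 118, 119, 119, 119, 120, 115, 91, 118, 127, 126, 125, 125, 125, 121, 92
[... 221 characters left out ...]
, 92, 117, 127, 125, 127, 126, 126, 121, 94, 119, 119, 120, 119, 119, 119, 119, 119]
now 176 [120, 118, 120, 119, 119, 120, 121, 116, 94, 119, 127, 126, 126, 125, 126, 122, 94, 120, 120, 119, 120, 119, 119, 118, 120]
now col [118, 120, 121, 79, 47, 158, 175, 139, 123, 124, 125, 126, 125, 126, 126, 126, 125, 126, 125, 126, 127, 126, 125, 125, 125, 126, 126, 126, 126, 127, 127, 118, 93, 72, 68, 70, 72, 71, 71, 71, 72, 73, 74, 74, 73, 74, 75, 75, 77, 76]
[341.23744933 157.29594009] [338.77799521 154.30431972] [341.15873702 185.50279088] [338.75871151 181.73887029]
pen top px (525.3333333333334, 227.26666666666668) 30.0 pred [523.6812222  227.55844727] [ 501.54944084 -377.07474788  197.        ]
```

The pen is fully home: its exposed length and top row match the first picture within about 1 px, and it stands vertical and centred. The stand did not move during the insertion, and the arm is clear. Handing in.

```bash
python3 -c "
from rig import r
print(r.sign_off(), r.sense()['clock'])"
```

```text
the job is handed in; nothing more can be done
the job is handed in; nothing more can be done
```

I handed the job in at about 73 s on the robot's clock. `sign_off()` gave no verdict.

**What I did**
- **Bottles:** I put all three in their holes, red on the left and black in the middle and on the right. Labels were turned to the reader bar. I regripped the right-hand one and turned it about 12° after better measuring the label width.
- **Lid and lock:** I shut the lid and turned the knob clockwise 1.59 rad to its stop.
- **Groove check:** I drew the pen along the left side, front and right side at 25–28 mm/s. At the start and the two front corners I centred it by lightly touching the groove walls, with about 6 N of contact at most.
- **Pen return:** The stand had been knocked about 4 cm aside, so I measured it again before putting the pen back.

**What the last checks showed**
- **Bottles:** A top view before closing showed all three seated. I estimate the labels are within about 5–8°, from views while each bottle was held. I could not check them again after placing.
- **Lid and lock:** The lid felt firm at rim height and looked flush. At the knob's stop the wrist torque reached 0.37 N m, against 0.06 N m of friction.
- **Pen:** It is upright and centred in the side view, and fully home to within about 1 px (3 mm). The stand was unmoved after the insertion, and the arm was clear.
- **Disagreements:** Camera and touch differed by about 2.5 mm for the pen tip against the groove, so I followed touch. A rough reading of the pen's top in the last top picture put it about 2.5 mm off the stand's centre in y; that is within the 8 mm limit.

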